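Stake the spring pin on a housing

ROBOT

A 6-joint arm with a two-finger parallel gripper is mounted at the origin on the work surface. World frame = base frame: x ahead of the robot, y to its left, z up, the work surface at z = 0. Lengths are in m, angles in degrees, forces in N, time in s.
With the tool pointing down it reaches from about 0.25 to 0.775 m from the base axis. Payload 4 kg.
Tool frame: the origin (TCP) lies at the very end of the fingers, on their centre line; the grasp point (between the pads) lies robot.grasp_offset behind it (robot.grasp_offset is the distance from the TCP to the grasp point, in m); z points along the fingers, y is the line along which they close (so a half turn about z gives the same grasp; the last joint's range is limited). The gripper opens to 94 mm and grips with 3 to 60 N. Pads are 16 mm wide; open, the fingers measure 119 mm over their backs; the gripper's body (75 mm by 177 mm) begins 78 mm behind the grasp point.
Start: joints at [-80.793, 4.996, 78.535, -0, 96.463, -5.907], TCP at [0.143, -0.531, 0.206] pointing down, gripper open.
Joint ranges: [-177.83, 177.83], [-43.37, 116.18], [15.69, 146.23], [-61.86, 241.86], [9.47, 152.12], [-147.06, 147.06]. Speed limits (degrees/s): [159.86, 159.86, 180, 180, 180, 180].

INTERFACE

Orientations are given as a 3x3 rotation matrix whose columns are the frame's x, y, z axes.
In Python, from rig import sensors, imaging, robot gives the robot as it stands.
- The arm moves only by the tool play_rows, never from a script. Its argument "motion" is a list of rows, each a list of 7 numbers: the opening, from 0 (shut) to 1 (fully open), then the shift along the tool's x, y, z as a fraction of full scale, then the turn, a rotation vector about the tool's x, y, z as a fraction of full scale. A call has exactly 8 rows; each row is the pose to reach, as a shift and turn from the pose commanded when the call began, along the tool's axes at that moment; what a row does not reach only later rows make up. Full scale, the value 1, is 0.08 m for a shift and 90 degrees for a turn. A row lasts 1/12 s, in which the tool goes at most 41.7 mm and 7.16 degrees, less where a joint would pass 70% of its speed; a pose out of reach is approached as far as the arm can. A call with a number of a shift or a turn outside -1 to 1 is refused whole. A call with a gripper value outside its range is refused whole. The fingers move at their own pace and stop on an object; "newtons" is the grip in N (left out, the last holds). Time passes only in rows, so rows that repeat a pose let the fingers close, or fill a call up. It gives the time, the measured TCP pose, the force, the opening and the grip force at its end, in the units of the state.
- sensors.get_state(): the state, without advancing time (a new reading comes with each control period).
- imaging.read_camera(name): name is "scene" or "top" or "wrist"; returns a dict with "pixels" (384x512x3 uint8, red, green, blue), "camera_matrix" (3x3 intrinsics, pixels), "pose" (4x4, takes a point from camera to world coordinates). Camera axes: x right, y down, z forward; pixel columns grow to the right and rows downward; lengths in m; the calibration is good to about 2 mm. A picture is of the moment at which its call begins. There is no depth.
- robot.job_done(): hands the job in; it is judged then, once.
The state is a dict: "clock": time; "joint_positions": joint angles; "qvel": joint speeds; "joint_efforts": joint torques, N m; "eef_pos": TCP position; "ee_rot": TCP orientation; "contact_force": force on the tool from outside, world axes, zero at the start; "wrist_torque": the same for the moment, N m; "gripper_width": finger opening in m; "grasp_force": force on a finger pad.
Only numpy, scipy, OpenCV 4.12 (cv2) and the standard library are available. Lean on these libraries where they do the work, as an engineer would, in place of code of your own. Each camera call takes 0.05 s, during which the arm holds its last target. There are 200 camera calls.

TASK

Move the slide (it has an upright steel post to hold it by) until the one pin in the black housing that still stands proud sits exactly under the tip of the slanted punch, and let go of it. Then strike the punch head with the mallet, briskly and squarely along the punch's slanted axis, until the pin is driven fully home; let the punch spring back and leave the housing there. Finally stand the mallet back upright in the middle of its rubber pad, on the same face of its head as before; nothing but the mallet may touch the punch, and everything else on the bench stays where it is.

Things in the scene. Friction and masses are not known exactly. Their poses are not given: they have to be found in the camera images.
- slide_handle (a point): Grip point on the slide's upright steel post: 24 mm wide across the rails (its x), 16 mm along them (its y), reaching 20 mm above and 50 mm below this point. The housing ends 27 mm from the post on its -y side. The slide needs about 4 N along y, stays where left, starts 45 to 100 mm on the +y side of the aligned place and can overshoot by 30 mm.
- pin_head (a point): Centre of the top face of the proud pin: steel, 16 mm cap, standing 14 mm out of the sloping shoulder of the black finned housing (130 mm long) on the slide. Two neighbours 35 and 70 mm towards the post are already home. z: out along the pin, 35 degrees from vertical, parallel to the punch; y along the rails.
- spring_pin (a joint): How far the pin has been driven in (m): 0 proud, 0.012 fully home (cap 2 mm out). Stays where driven; about 5 N friction.
- punch_tip (a point): Centre of the lower end (12 mm diameter) of the slanted steel punch. z: up along the punch to its head, which leans 35 degrees from vertical to the station's front (-x, robot) side; y along the rails. At rest the tip stands 14 mm, along z, short of an aligned pin's head.
- punch_head (a point): Centre of the top striking face of the punch (34 mm diameter, head 12 mm thick), 108 mm from the tip along z; same axes. At rest 211 mm above the table. The 40 mm diameter guide bush begins 36 mm below this face along z.
- punch (a joint): How far the punch is pressed down along its axis (m): 0 at rest, 0.028 at its stop; the tip meets an aligned pin at 0.014 and has it home at 0.026. Spring: 4 N at the start to 8 N at the stop (about 13 N in all with the pin).
- station: Fixed aluminium station; origin on the table below the aligned pin's hole, y along the rails, z up. Base x -50..120, y -90..300 mm. Column 30 x 40 mm at x = 100, y = 0, 305 mm tall. Arm to the punch bush 150 to 175 mm up. Light bar 24 x 140 (y) x 20 mm, centre x = -55, z = 295 mm, on an arm from the column: it blocks a mallet held upright over the punch head.
- mallet: Mallet, 0.4 kg: round head 50 mm diameter, 100 mm long, white nylon faces on dark steel; wooden handle 24 x 24 mm. Origin: centre of the lower striking face, z up the head's axis (head: z 0 to 100 mm). The handle runs along own -x at z = 50 mm, 23 to 140 mm from the head's axis. Grip it about 50 mm from that axis with 50 N or more.
- mallet_pad: Fixed black rubber pad 110 x 110 x 6 mm that the mallet stands on; origin at the centre of its underside, z up.
- solvent_bottle: Bottle, 64 mm diameter, 170 mm tall, near the pad. Bystander; origin at centre of the underside.
- tape_roll: Tape roll lying flat, 96 mm diameter, 45 mm high, near the pad. Bystander; origin at centre of the underside.
- spare_housing: Another black finned housing, 75 x 160 x 63 mm, on the bench. Bystander; origin at centre of the underside.
- pin_tray: Open tray with spare pins, 75 x 140 x 35 mm in front of the station. Bystander; origin at centre of the underside.
- screwdriver: Screwdriver lying on the bench, about 200 mm long along its x. Bystander.
- spray_can: Can, 60 mm diameter, 150 mm tall. Bystander; origin at centre of the underside.
- glove_box: Cardboard box 180 x 110 x 80 mm. Bystander; origin at centre of the underside.
Things that resemble listed ones, but are neither listed nor needed, are in the scene too. What is meant by the mallet_pad is not pink, and is the smaller of those in its own colour.

How it is judged (in metres and radians):
On the way, in this order (a step that is already met when the one before it is completed fails the run):
1. the proud pin is under the punch tip (within 4 mm along the rails) and the slide has been let go (y of pin_head in the frame of punch_tip between -0.004 and 0.004 m and contact force between the fingers and station below 0.2 N), for 0.3 s.
2. with the pin still under it the punch is struck down briskly (faster than 0.08 m/s), the mallet head in line with the punch within 0.3 rad (y of pin_head in the frame of punch_tip between -0.004 and 0.004 m and velocity of joint punch above 0.08 m/s and value of joint punch above 0.003 m and angle between the z axis of mallet and the z axis of punch_head, either way round below 0.3 rad).
3. the pin has been driven home (at least 10.5 of 12 mm) (value of joint spring_pin above 0.0105 m), for 0.05 s.
At the end, for the whole second after the job is handed in: The pin is driven in at least 10.5 mm of 12 mm, the punch is back up (within 4 mm), the pin is still within 4 mm of the punch along the rails, and the mallet stands at rest and upright (within 0.1 rad) on the same face on its pad, within 30 mm of the pad's centre (y of pin_head in the frame of punch_tip between -0.004 and 0.004 m and value of joint spring_pin above 0.0105 m and value of joint punch below 0.004 m and horizontal distance between mallet and mallet_pad below 0.03 m and z of mallet in the frame of mallet_pad between 0.003 and 0.01 m and angle between mallet's own z axis and vertical below 0.1 rad and linear speed of mallet below 0.02 m/s); the robot touches nothing.
It fails at once if the robot itself pushes the punch (contact force between any of the fingers, the arm and punch above 1 N).
It fails at once if a bystander is moved by more than 20 mm (distance of any of solvent_bottle, tape_roll, spare_housing, pin_tray, screwdriver, spray_can, glove_box from where it was at the start of the episode above 0.02 m).
It also fails if it takes over 64 s, if anything falls off the work surface, if the arm or the gripper's body presses on something with over 40 N, if the wrist force passes 120 N, or if a joint passes its speed limit or range.

## Working session

There is one attempt and no reset: what is moved stays moved. The work goes in short steps, Python scripts to look and compute and a tool call to move; the robot and the scene stay as the last step left them, time stands still between calls to the robot, and variables do not carry over. Pictures are saved under pics/ and viewed, at most 10 in all, crops included, and the job is handed in when it is done.

Besides the shell and the picture viewer there is one more tool, called in YAML: its name, and indented under it one key for each argument. play_rows: Moves the arm, as the interface text tells. Its arguments: {"type":"object","properties":{"motion":{"type":"array"},"newtons":{"type":"number"}},"required":["motion"]}

```bash
mkdir -p pics; ls
python3 - <<'E'
from rig import sensors, imaging, robot
import cv2,numpy as np
print(sensors.get_state(), robot.grasp_offset)
for n in ["scene","top"]:
    d=imaging.read_camera(n); cv2.imwrite(f"pics/{n}0.png",cv2.resize(d["pixels"][:,:,::-1],(800,600),interpolation=cv2.INTER_CUBIC)); 
    np.savez(f"{n}0.npz",**d); print(n,d["camera_matrix"],d["pose"])
E
```

```text
pics
{'clock': 0.0, 'joint_positions': array([-8.07912223e+01,  5.03943126e+00,  7.86213780e+01, -5.00096191e-04,
        9.64642187e+01, -5.90627505e+00]), 'qvel': array([-0.11998135, -0.12433093,  0.03584211,  0.01699695,  0.04002088,
       -0.02930334]), 'joint_efforts': array([ 2.15772452e-03, -3.40171766e+01, -3.02423501e+01,  7.21268984e-02,
        3.30118812e-02, -1.76245230e-04]), 'eef_pos': array([ 0.14333138, -0.53043711,  0.20433093]), 'ee_rot': array([[ 9.65404450e-01,  2.60756821e-01, -3.57775379e-04],
       [ 2.60756978e-01, -9.65402074e-01,  2.15263544e-03],
       [ 2.15917284e-04, -2.17145626e-03, -9.99997619e-01]]), 'contact_force': array([0.20692476, 0.43353573, 0.08860898]), 'wrist_torque': array([-0.04922735,  0.0091236 , -0.05201564]), 'grasp_force': 0.0, 'gripper_width': 0.09406765980048373} 0.0188
scene [[417.69286457   0.         261.21971541]
 [  0.         417.69286457 197.06477785]
 [  0.           0.           1.        ]] [[-0.33592852  0.52630054 -0.78112724  1.6027105 ]
 [ 0.94187806  0.19141595 -0.27608995  0.40203784]
 [ 0.00421392 -0.8284731  -0.56001301  0.9814508 ]
 [ 0.          0.          0.          1.        ]]
top [[467.11365243   0.         252.11993126]
 [  0.         467.11365243 179.86726356]
 [  0.           0.           1.        ]] [[ 0.02943333 -0.98281039  0.18225645  0.19877541]
 [-0.99952013 -0.02717769  0.01486195 -0.00568172]
 [-0.00965317 -0.18260643 -0.9831387   1.4770075 ]
 [ 0.          0.          0.          1.        ]]
```

View pics/scene0.png

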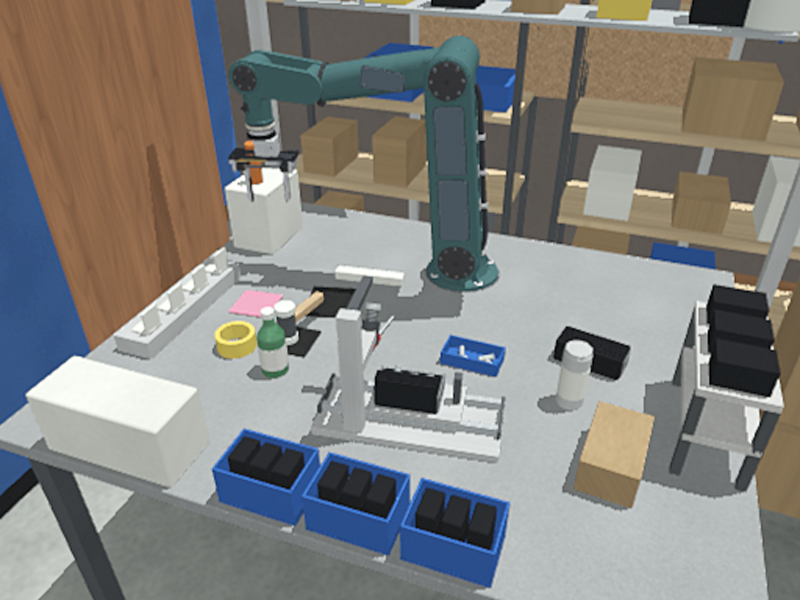

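View pics/top0.png

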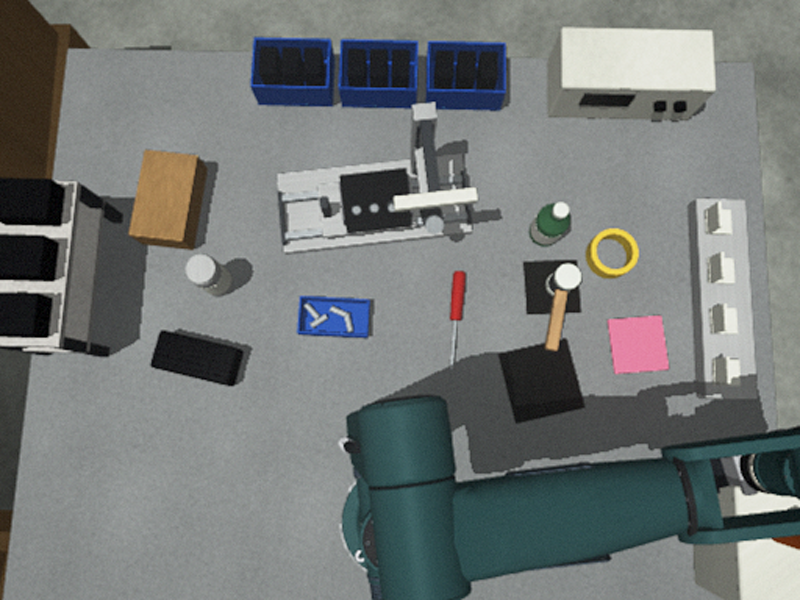

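The scene view shows the station at (400,400), with the mallet behind the green bottle. In the top view:
- Station: x 277–475, y 165–250.
- Post: about (325,207).
- Pins: about (356,210), (373,209) and (390,208).
- Punch head: about (434,225).
- Light bar: (435,199).
- Mallet head: (566,278), handle to (553,348).

Three pads could be the one meant: black at (552,287), black at (541,380) and pink at (638,344). The black one at (552,287) fits, because it is the smaller of the two blacks and the mallet stands on it. I'll confirm with enlarged crops.

```bash
cat > h.py <<'E'
import numpy as np, cv2
from rig import sensors, imaging, robot
def load(n): return dict(np.load(n+".npz"))
def ray(d,uv):
    K,T=d["camera_matrix"],d["pose"]
    v=T[:3,:3]@np.linalg.solve(K,[uv[0],uv[1],1.]); return T[:3,3],v/np.linalg.norm(v)
def plane(d,uv,z):
    o,v=ray(d,uv); return o+v*(z-o[2])/v[2]
def proj(d,p):
    K,T=d["camera_matrix"],d["pose"]; q=K@(T[:3,:3].T@(np.asarray(p)-T[:3,3])); return q[:2]/q[2]
def tri(d1,u1,d2,u2):
    A=[];b=[]
    for d,u in((d1,u1),(d2,u2)):
        o,v=ray(d,u); P=np.eye(3)-np.outer(v,v); A.append(P); b.append(P@o)
    return np.linalg.lstsq(np.vstack(A),np.hstack(b),rcond=None)[0]
E
python3 - <<'E'
from h import *
t,s=load("top0"),load("scene0")
def crop(d,x,y,w,h,W,H): return cv2.resize(d["pixels"][y:y+h,x:x+w,::-1],(W,H),interpolation=cv2.INTER_CUBIC)
a=crop(t,172,92,133,75,800,450)   # x6.015
a=np.vstack([crop(t,172,98,133,66,800,396),np.hstack([crop(t,320,150,80,120,136,204),crop(s,190,165,140,43,664,204)])])
cv2.imwrite("pics/c1.png",a)
cv2.imwrite("pics/c2.png",np.hstack([crop(s,190,170,140,130,600,557),crop(t,315,150,70,120,200,343)]) if 0 else crop(s,195,170,135,101,800,600))
cv2.imwrite("pics/c3.png",crop(t,310,150,120,90,800,600))
E
```

```text
(no output)
```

View pics/c1.png

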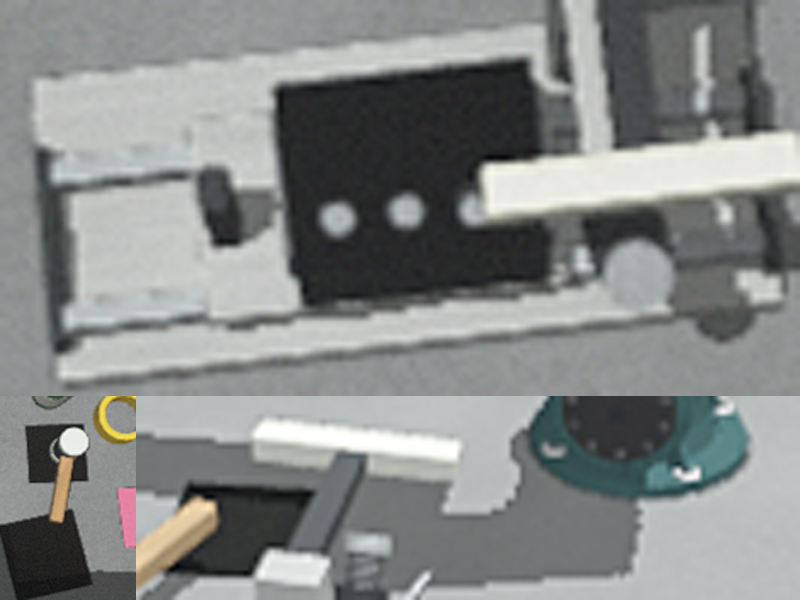

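View pics/c2.png

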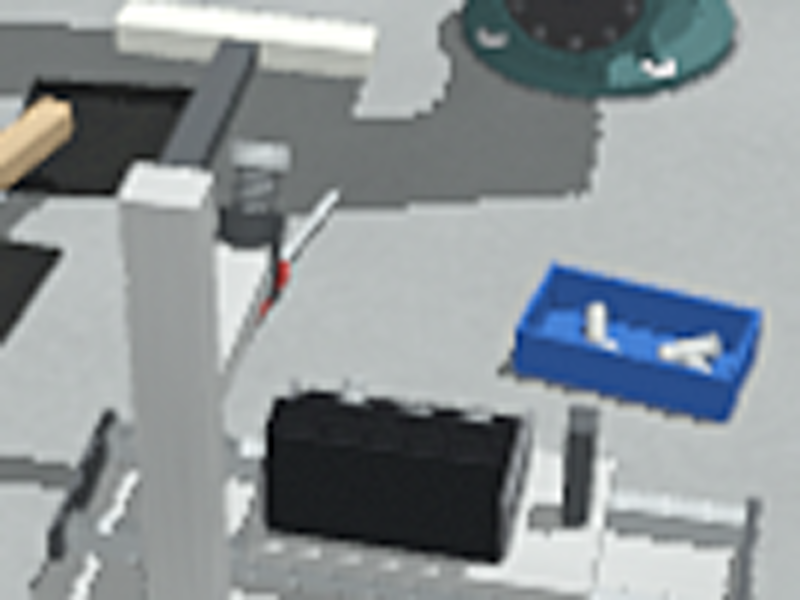

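View pics/c3.png

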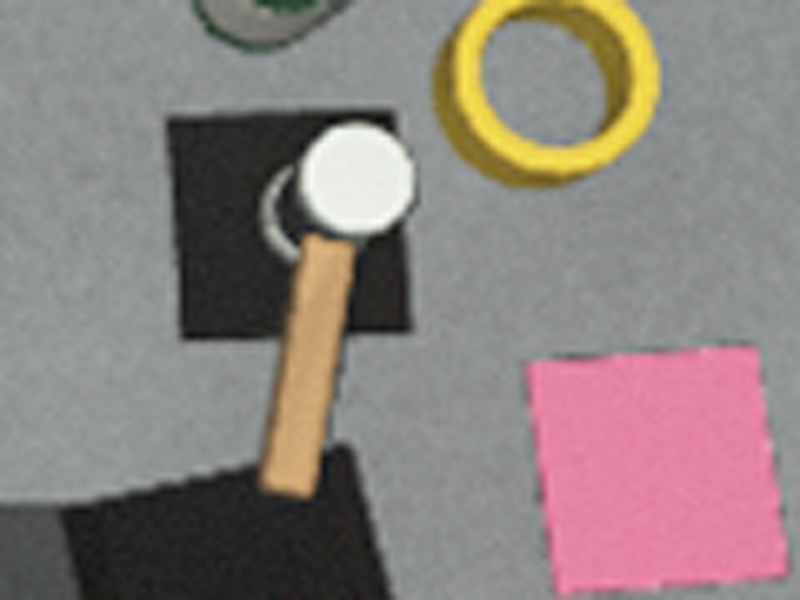

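The crops show:
- c1 (×6, top view): two home pins at (338,218) and (406,211), and the proud pin at (475,207), half hidden by the light bar. The post top is at (214,190) and the punch head at (638,273).
- c2 (scene view): post top at (583,412), punch head at (262,150).
- c3 (top view): mallet top face at (357,180), with its handle running to (287,493). It stands on the smaller black pad, corners (168,118), (395,110), (411,331) and (182,338). The larger black pad below and the pink one are decoys.

Run:
```python
from h import *
np.set_printoptions(precision=4,suppress=True)
t,s=load("top0"),load("scene0")
def f(p,k,x,y): return ((p[0]+.5)/k-.5+x,(p[1]+.5)/k-.5+y)
C1=lambda *p:f(p,6.015,172,98)
C2=lambda *p:f(p,5.926,195,170)
C3=lambda *p:f(p,6.667,310,150)
for z in(.01,.02): 
  a,b=plane(t,C1(62,382),z),plane(t,C1(670,312),z); e=(b-a); print("front edge",a,b,np.degrees(np.arctan2(-e[0],-e[1])))
a,b=plane(t,C1(338,218),.1),plane(t,C1(406,211),.1);e=a-b;print("pins",a,b,np.linalg.norm(e),np.degrees(np.arctan2(e[0],e[1])))
print("head z.211",plane(t,C1(638,273),.211),tri(t,C1(638,273),s,C2(262,153)))
print("post",tri(t,C1(214,190),s,C2(583,412)))
print("post .11",plane(t,C1(214,190),.11), plane(t,C1(214,190),.12))
print("mallet", plane(t,C3(357,180),.106))
print("handle",plane(t,C3(286,493),.068),plane(t,C3(330,240),.068))
P=np.array([plane(t,C3(*p),.006) for p in((168,118),(395,110),(411,331),(182,338))]);print("pad",P,P.mean(0))
```

```text
front edge [0.526  0.2446 0.01  ] [ 0.5734 -0.0802  0.01  ] -8.30267447973307
front edge [0.5238 0.2429 0.02  ] [ 0.5709 -0.0797  0.02  ] -8.302674479733057
pins [0.595  0.0937 0.1   ] [0.5996 0.0593 0.1   ] 0.03472644400942163 -7.61884329239225
head z.211 [ 0.5403 -0.0548  0.211 ] [ 0.5406 -0.0538  0.2083]
post [0.6002 0.155  0.1259]
post .11 [0.6051 0.1563 0.11  ] [0.6022 0.1551 0.12  ]
mallet [ 0.4721 -0.3156  0.106 ]
handle [ 0.3348 -0.2902  0.068 ] [ 0.4513 -0.3115  0.068 ]
pad [[ 0.52   -0.2478  0.006 ]
 [ 0.5269 -0.3569  0.006 ]
 [ 0.4195 -0.3628  0.006 ]
 [ 0.4131 -0.2541  0.006 ]] [ 0.4699 -0.3054  0.006 ]
```

play_rows:
  motion:
    - [1, 0.125, -0.125, 0, 0, 0, 0]
    - [1, 0.25, -0.25, 0, 0, 0, 0]
    - [1, 0.375, -0.375, 0, 0, 0, 0]
    - [1, 0.5, -0.5, 0, 0, 0, 0]
    - [1, 0.625, -0.625, 0, 0, 0, 0]
    - [1, 0.75, -0.75, 0, 0, 0, 0]
    - [1, 0.875, -0.875, 0, 0, 0, 0]
    - [1, 1, -1, 0, 0, 0, 0]

```text
clock: 0.77
eef_pos: [0.2006, -0.4314, 0.2057]
ee_rot: [[0.965, 0.261, 0.0], [0.261, -0.965, -0.0], [0.0, 0.0, -1.0]]
contact_force: [1.4, -0.0, 0.0]
gripper_width: 0.094
grasp_force: 0.0
```

play_rows:
  motion:
    - [1, 0.125, -0.125, 0, 0, 0, 0]
    - [1, 0.25, -0.25, 0, 0, 0, 0]
    - [1, 0.375, -0.375, 0, 0, 0, 0]
    - [1, 0.5, -0.5, 0, 0, 0, 0]
    - [1, 0.625, -0.625, 0, 0, 0, 0]
    - [1, 0.75, -0.75, 0, 0, 0, 0]
    - [1, 0.875, -0.875, 0, 0, 0, 0]
    - [1, 1, -1, 0, 0, 0, 0]

```text
clock: 1.43
eef_pos: [0.2567, -0.3336, 0.2055]
ee_rot: [[0.965, 0.261, 0.0], [0.261, -0.965, -0.0], [0.0, 0.0, -1.0]]
contact_force: [-1.0, -0.1, -0.6]
gripper_width: 0.0941
grasp_force: 0.0
```

play_rows:
  motion:
    - [1, 0.125, -0.125, 0, 0, 0, 0]
    - [1, 0.25, -0.25, 0, 0, 0, 0]
    - [1, 0.375, -0.375, 0, 0, 0, 0]
    - [1, 0.5, -0.5, 0, 0, 0, 0]
    - [1, 0.625, -0.625, 0, 0, 0, 0]
    - [1, 0.75, -0.75, 0, 0, 0, 0]
    - [1, 0.875, -0.875, 0, 0, 0, 0]
    - [1, 1, -1, 0, 0, 0, 0]

```text
clock: 2.1
eef_pos: [0.3129, -0.2354, 0.2055]
ee_rot: [[0.965, 0.261, 0.0], [0.261, -0.965, -0.0], [0.0, 0.0, -1.0]]
contact_force: [-0.9, -0.6, 0.4]
gripper_width: 0.0937
grasp_force: 0.0
```

play_rows:
  motion:
    - [1, 0.125, -0.125, 0, 0, 0, -0.06]
    - [1, 0.25, -0.25, 0, 0, 0, -0.12]
    - [1, 0.375, -0.375, 0, 0, 0, -0.18]
    - [1, 0.5, -0.5, 0, 0, 0, -0.24]
    - [1, 0.625, -0.625, 0, 0, 0, -0.3]
    - [1, 0.75, -0.75, 0, 0, 0, -0.36]
    - [1, 0.875, -0.875, 0, 0, 0, -0.42]
    - [1, 1, -1, 0, 0, 0, -0.48]

```text
clock: 2.77
eef_pos: [0.3691, -0.1374, 0.2055]
ee_rot: [[0.521, 0.853, 0.0], [0.853, -0.521, -0.0], [-0.0, 0.0, -1.0]]
contact_force: [0.1, -0.2, 0.1]
gripper_width: 0.0942
grasp_force: 0.0
```

play_rows:
  motion:
    - [1, 0.125, 0.0125, 0, 0, 0, -0.055]
    - [1, 0.25, 0.025, 0, 0, 0, -0.11]
    - [1, 0.375, 0.0375, 0, 0, 0, -0.165]
    - [1, 0.5, 0.05, 0, 0, 0, -0.22]
    - [1, 0.625, 0.0625, 0, 0, 0, -0.275]
    - [1, 0.75, 0.075, 0, 0, 0, -0.33]
    - [1, 0.875, 0.0875, 0, 0, 0, -0.385]
    - [1, 1, 0.1, 0, 0, 0, -0.441]

```text
clock: 3.43
eef_pos: [0.4178, -0.0737, 0.2055]
ee_rot: [[-0.144, 0.99, 0.0], [0.99, 0.144, -0.0], [-0.0, 0.0, -1.0]]
contact_force: [-0.6, -0.7, 0.0]
gripper_width: 0.0941
grasp_force: 0.0
```

play_rows:
  motion:
    - [1, 0.125, 0, 0, 0, 0, 0]
    - [1, 0.25, 0, 0, 0, 0, 0]
    - [1, 0.375, 0, 0, 0, 0, 0]
    - [1, 0.5, 0, 0, 0, 0, 0]
    - [1, 0.625, 0, 0, 0, 0, 0]
    - [1, 0.75, 0, 0, 0, 0, 0]
    - [1, 0.875, 0, 0, 0, 0, 0]
    - [1, 1, 0, 0, 0, 0, 0]

```text
clock: 4.1
eef_pos: [0.4063, 0.0054, 0.2055]
ee_rot: [[-0.139, 0.99, 0.0], [0.99, 0.139, -0.0], [-0.0, 0.0, -1.0]]
contact_force: [-0.0, -0.2, -0.6]
gripper_width: 0.0942
grasp_force: 0.0
```

play_rows:
  motion:
    - [1, 0.125, 0, 0, 0, 0, 0]
    - [1, 0.25, 0, 0, 0, 0, 0]
    - [1, 0.375, 0.08, 0, 0, 0, 0]
    - [1, 0.5, 0.16, 0, 0, 0, 0]
    - [1, 0.625, 0.24, 0, 0, 0, 0]
    - [1, 0.75, 0.32, 0, 0, 0, 0]
    - [1, 0.875, 0.41, 0, 0, 0, 0]
    - [1, 1, 0.5, 0, 0, 0, 0]

```text
clock: 4.77
eef_pos: [0.4353, 0.0904, 0.2054]
ee_rot: [[-0.139, 0.99, 0.0], [0.99, 0.139, -0.0], [-0.0, 0.0, -1.0]]
contact_force: [0.3, 0.7, 0.9]
gripper_width: 0.0944
grasp_force: 0.0
```

play_rows:
  motion:
    - [1, 0.03, 0.125, 0, 0, 0, 0]
    - [1, 0.06, 0.25, 0, 0, 0, 0]
    - [1, 0.1, 0.375, 0, 0, 0, 0]
    - [1, 0.13, 0.5, 0, 0, 0, 0]
    - [1, 0.16, 0.625, 0, 0, 0, 0]
    - [1, 0.19, 0.75, 0, 0, 0, 0]
    - [1, 0.22, 0.875, 0, 0, 0, 0]
    - [1, 0.25, 1, 0, 0, 0, 0]

```text
clock: 5.43
eef_pos: [0.5125, 0.1204, 0.2053]
ee_rot: [[-0.139, 0.99, -0.0], [0.99, 0.139, -0.0], [-0.0, -0.0, -1.0]]
contact_force: [0.2, -0.6, -0.6]
gripper_width: 0.0942
grasp_force: 0.0
```

Run:
```python
from h import *
np.set_printoptions(precision=4,suppress=True)
d=imaging.read_camera("wrist"); np.savez("w1.npz",**d); st=sensors.get_state()
cv2.imwrite("pics/w1.png",cv2.resize(d["pixels"][:,:,::-1],(800,600)))
print(d["pose"],d["camera_matrix"],st["eef_pos"],st["joint_positions"])
print(proj(d,[.6002,.155,.126])*800/512, proj(d,[.5403,-.0545,.211])*800/512)
```

```text
[[ 0.9904  0.1333  0.0376  0.5005]
 [ 0.1385 -0.9509 -0.2767  0.2012]
 [-0.0011  0.2793 -0.9602  0.3834]
 [ 0.      0.      0.      1.    ]] [[306.771    0.     256.5141]
 [  0.     306.771  196.8312]
 [  0.       0.       1.    ]] [0.5138 0.1209 0.2049] [ 7.0735  2.1373 81.6145  0.0163 96.2022 -0.9217]
[569.2313 280.9711] [409.2945 711.3994]
```

View pics/w1.png

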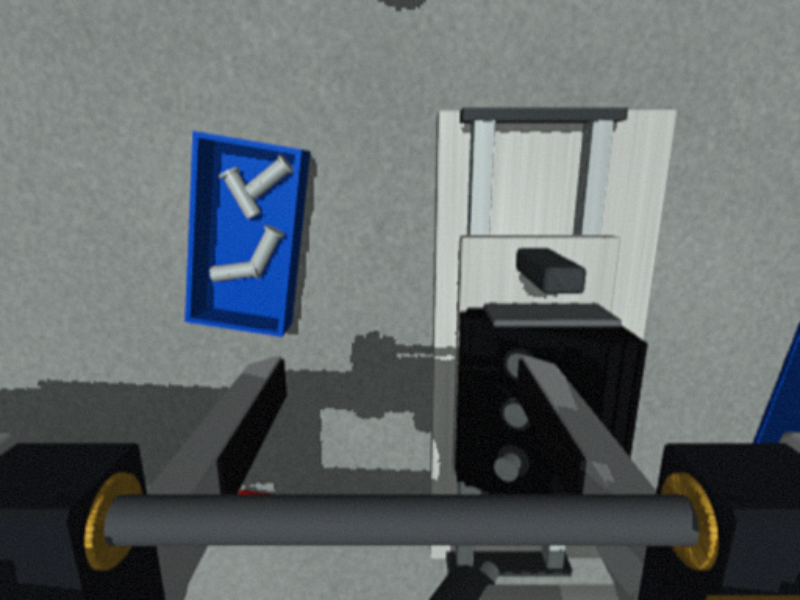

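The wrist view shows the post top at (565,280), which agrees with the triangulation. The home pins are at (519,365) and (515,413), and the proud pin is at (510,464).

play_rows:
  motion:
    - [1, 0.03, 0.125, 0, 0, 0, 0]
    - [1, 0.06, 0.25, 0, 0, 0, 0]
    - [1, 0.1, 0.375, 0, 0, 0, 0]
    - [1, 0.13, 0.5, 0, 0, 0, 0]
    - [1, 0.17, 0.625, 0, 0, 0, 0]
    - [1, 0.2, 0.75, 0, 0, 0, 0]
    - [1, 0.24, 0.875, 0, 0, 0, 0]
    - [1, 0.27, 1, 0, 0, 0, 0]

```text
clock: 6.15
eef_pos: [0.5887, 0.1533, 0.2053]
ee_rot: [[-0.139, 0.99, -0.0], [0.99, 0.139, -0.0], [-0.0, -0.0, -1.0]]
contact_force: [-0.6, 0.6, 0.0]
gripper_width: 0.0941
grasp_force: 0.0
```

play_rows:
  motion:
    - [1, 0, 0.05, 0.12, 0, 0, 0]
    - [1, 0, 0.09, 0.25, 0, 0, 0]
    - [1, 0, 0.09, 0.375, 0, 0, 0]
    - [1, 0, 0.09, 0.5, 0, 0, 0]
    - [1, 0, 0.09, 0.625, 0, 0, 0]
    - [1, 0, 0.09, 0.75, 0, 0, 0]
    - [1, 0, 0.09, 0.875, 0, 0, 0]
    - [1, 0, 0.09, 1, 0, 0, 0]

```text
clock: 6.82
eef_pos: [0.5945, 0.1536, 0.1244]
ee_rot: [[-0.139, 0.99, -0.0], [0.99, 0.139, -0.0], [-0.0, -0.0, -1.0]]
contact_force: [-0.3, -0.2, 1.2]
gripper_width: 0.0943
grasp_force: 0.0
```

play_rows:
  motion:
    - [1, 0, 0, 0.12, 0, 0, 0]
    - [1, 0, 0, 0.24, 0, 0, 0]
    - [1, 0, 0, 0.36, 0, 0, 0]
    - [1, 0, 0, 0.47, 0, 0, 0]
    - [0, 0, 0, 0.47, 0, 0, 0]
    - [0, 0, 0, 0.47, 0, 0, 0]
    - [0, 0, 0, 0.47, 0, 0, 0]
    - [0, 0, 0, 0.47, 0, 0, 0]
  newtons: 40

```text
clock: 7.48
eef_pos: [0.5955, 0.1539, 0.0888]
ee_rot: [[-0.139, 0.99, 0.002], [0.99, 0.139, 0.0], [-0.0, 0.002, -1.0]]
contact_force: [0.7, 0.7, -0.6]
gripper_width: 0.0709
grasp_force: 0.0
```

Run:
```python
from h import *
np.set_printoptions(precision=4,suppress=True)
w=load("w1"); k=.64
U=lambda x,y:((x+.5)*k-.5,(y+.5)*k-.5)
a,b=plane(w,U(519,365),.101),plane(w,U(515,413),.101);p=plane(w,U(510,464),.111)
print("post",plane(w,U(565,280),.126),"pins",a,b,p)
print(sensors.get_state()["eef_pos"],sensors.get_state()["ee_rot"])
```

```text
post [0.5976 0.1553 0.126 ] pins [0.591  0.0928 0.101 ] [0.5954 0.0591 0.101 ] [0.5964 0.0273 0.111 ]
[0.5955 0.1539 0.0888] [[-0.1393  0.9903  0.0018]
 [ 0.9903  0.1393  0.0002]
 [-0.      0.0018 -1.    ]]
```

play_rows:
  motion:
    - [0, 0, 0, 0, 0, 0, 0]
    - [0, 0, 0, 0, 0, 0, 0]
    - [0, 0, 0, 0, 0, 0, 0]
    - [0, 0, 0, 0, 0, 0, 0]
    - [0, 0, 0, 0, 0, 0, 0]
    - [0, 0, 0, 0, 0, 0, 0]
    - [0, 0, 0, 0, 0, 0, 0]
    - [0, 0, 0, 0, 0, 0, 0]

```text
clock: 8.15
eef_pos: [0.6001, 0.1544, 0.0879]
ee_rot: [[-0.139, 0.99, 0.012], [0.99, 0.139, 0.002], [0.0, 0.012, -1.0]]
contact_force: [16.3, 2.6, -7.4]
gripper_width: 0.024
grasp_force: 40.0
```

play_rows:
  motion:
    - [0, -0.1, 0, 0, 0, 0, 0]
    - [0, -0.2, 0, 0, 0, 0, 0]
    - [0, -0.3, 0, 0, 0, 0, 0]
    - [0, -0.4, 0, 0, 0, 0, 0]
    - [0, -0.5, 0, 0, 0, 0, 0]
    - [0, -0.6, 0, 0, 0, 0, 0]
    - [0, -0.7, 0, 0, 0, 0, 0]
    - [0, -0.75, 0, 0, 0, 0, 0]

```text
clock: 8.82
eef_pos: [0.6083, 0.0957, 0.0879]
ee_rot: [[-0.139, 0.99, 0.011], [0.99, 0.139, 0.004], [0.002, 0.012, -1.0]]
contact_force: [15.3, 7.2, -7.7]
gripper_width: 0.0241
grasp_force: 40.0
```

Run:
```python
from h import *
for n in("top","scene","wrist"): np.savez(n+"1.npz",**imaging.read_camera(n))
t,s,w=load("top1"),load("scene1"),load("wrist1")
def crop(d,x,y,w,h,W,H): return cv2.resize(d["pixels"][y:y+h,x:x+w,::-1],(W,H),interpolation=cv2.INTER_CUBIC)
a=np.vstack([np.hstack([crop(t,200,105,110,70,440,280),crop(s,190,165,90,70,360,280)]),cv2.resize(crop(w,200,200,180,72,800,320),(800,320))])
cv2.imwrite("pics/c4.png",a)
```

```text
(no output)
```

View pics/c4.png

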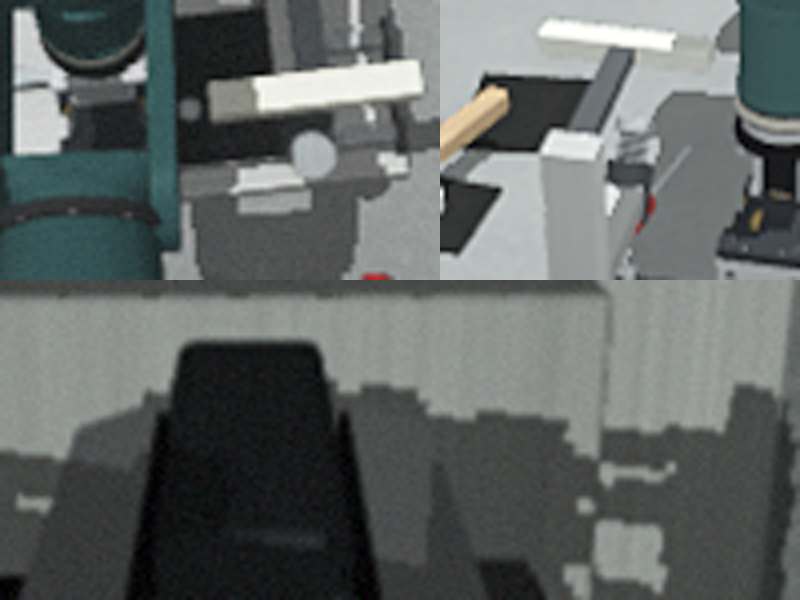

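The top crop shows one home pin at (188,109) and the punch head at (314,155), with the gripper well clear of the light bar.

Run:
```python
from h import *
np.set_printoptions(precision=4,suppress=True)
t=load("top1"); g=cv2.cvtColor(t["pixels"],cv2.COLOR_RGB2GRAY)
y=np.array([-.1444,.9895])
U=lambda x,yy:((x+.5)/4-.5+200,(yy+.5)/4-.5+105)
# refine by intensity centroid: pin (bright on black), head (ellipse by threshold)
u=np.round(U(188,109)).astype(int); r=4
p=g[u[1]-r:u[1]+r+1,u[0]-r:u[0]+r+1].astype(float); wgt=np.clip(p-60,0,None); yy,xx=np.mgrid[-r:r+1,-r:r+1]
uc=(u[0]+(wgt*xx).sum()/wgt.sum(),u[1]+(wgt*yy).sum()/wgt.sum()); print(u,uc); print(p.astype(int))
t0=load("top0"); g0=t0["pixels"].astype(int)
for d in(t0,t):
    im=d["pixels"].astype(int); print(im[124:152,262:292:3,0][::3])
pin=plane(t,uc,.101); H=plane(t,U(314,155),.211); print(pin,H,(pin-H)[:2]@y)
```

```text
[247 132] (np.float64(246.66379310344828), np.float64(131.9384236453202))
[[ 61  29  27  31  30  31  27  27  54]
 [ 63  26  33  47  54  47  36  26  42]
 [ 75  37  69  93  91  86  75  28  30]
 [ 63  58  86 105 104 101  88  50  35]
 [ 74  45  89 104 105 104  92  48  32]
 [ 67  49  86 105 104 107  79  40  31]
 [ 65  38  63  78  87  82  61  35  30]
 [ 72  28  31  39  51  41  27  28  28]
 [ 68  32  28  27  29  27  28  31  29]]
[[193 206 223 229 233 235 234 231 231 233]
 [231 233 232 234 232 232 233 232 233 234]
 [235 233 236 236 236 237 227 189 169 159]
 [154 130 105  75  77  69  56 109 109 109]
 [ 50 107  94  48  41  48  43  91 104 101]
 [ 44 111 167  60 127 173 156  62  98 100]
 [ 41 162 204  62 165 171 164 142  83  90]
 [ 72 114 100 173 160 169 164 145 103 105]
 [196 192 191 188 165 166 167  97 107 109]
 [205 202 183 142 138 116  94 100 126  77]]
[[110 221 232 237 240 241 239 238 238 238]
 [131 242 238 238 239 239 240 238 239 241]
 [138 245 241 241 243 241 235 201 181 169]
 [115 133 102  85  80  63  55  83 116 117]
 [ 35  32  36  43  44  34  40  92 111 102]
 [ 37  34  33  42 134 178 165  66 105 109]
 [ 29  36  34  47 178 176 179 148  83  96]
 [ 74  83  97  93 172 176 173 163 107 108]
 [201 201 199 197 167 175 165 107 115 113]
 [217 210 191 151 141  79  80  81  77  77]]
[0.6023 0.0362 0.101 ] [ 0.5392 -0.0562  0.211 ] 0.08226047371436843
```

Run:
```python
from h import *
np.set_printoptions(precision=4,suppress=True)
t0,t=load("top0"),load("top1")
# rail direction: light bar front edge (sub-pixel vertical edge position) and base front edge in top0
g=cv2.GaussianBlur(cv2.cvtColor(t0["pixels"],cv2.COLOR_RGB2GRAY),(0,0),.7).astype(float)
def edge(cols,r0,r1,z):
    P=[]
    for c in cols:
        col=g[r0:r1,c]; dd=col[:-1]-col[1:]; k=dd.argmax()
        if 0<k<len(dd)-1:
            a,b,e=dd[k-1:k+2]; P.append(plane(t0,(c,r0+k+.5+.5*(a-e)/(a-2*b+e)),z)[:2])
    P=np.array(P); vx,vy,x0,y0=cv2.fitLine(P.astype(np.float32),cv2.DIST_HUBER,0,.001,.001).ravel()
    res=np.abs((P-[x0,y0])@[-vy,vx]); print("edge deg",np.degrees(np.arctan(-vx/vy)),"res",np.median(res),res.max(),len(P))
edge(range(256,300),122,140,.285)
edge(range(186,270),140,164,.015)
# head disc
for d,n in((t0,"0"),(t,"1")):
    im=cv2.GaussianBlur(cv2.resize(d["pixels"][125:160,258:295],None,fx=8,fy=8,interpolation=cv2.INTER_CUBIC),(0,0),3)
    hsv=im.astype(int)
    m=((im.min(2)>140)&(im.max(2)<192)).astype(np.uint8)*255
    m=cv2.morphologyEx(m,cv2.MORPH_OPEN,cv2.getStructuringElement(cv2.MORPH_ELLIPSE,(31,31)))
    cs,_=cv2.findContours(m,cv2.RETR_EXTERNAL,cv2.CHAIN_APPROX_NONE)
    for c in cs:
        if cv2.contourArea(c)>2000:
            e=cv2.fitEllipse(c); u=((e[0][0]+.5)/8-.5+258,(e[0][1]+.5)/8-.5+125)
            print(n,e,cv2.contourArea(c),u,plane(d,u,.211))
print(plane(t,(247.0,131.95),.101))
```

```text
edge deg 8.693647 res 0.00042957069623057585 0.0012871471784790755 44
edge deg 8.051799 res 0.00031743945724662954 0.029244588259908475 84
0 ((141.3145751953125, 256.5360107421875), (53.78547668457031, 308.12481689453125), 89.80706787109375) 11328.5 (275.22682189941406, 156.62950134277344) [ 0.501  -0.0489  0.211 ]
0 ((158.248291015625, 156.9060821533203), (89.49996948242188, 97.83576965332031), 35.84929275512695) 6817.5 (277.3435363769531, 144.17576026916504) [ 0.5368 -0.054   0.211 ]
1 ((161.72018432617188, 153.505126953125), (86.02459716796875, 92.99090576171875), 26.50507354736328) 6144.5 (277.7775230407715, 143.75064086914062) [ 0.5381 -0.0552  0.211 ]
[0.6022 0.0351 0.101 ]
```

play_rows:
  motion:
    - [0, -0.03, 0, 0, 0, 0, 0]
    - [0, -0.06, 0, 0, 0, 0, 0]
    - [0, -0.09, 0, 0, 0, 0, 0]
    - [0, -0.122, 0, 0, 0, 0, 0]
    - [0, -0.122, 0, 0, 0, 0, 0]
    - [0, -0.122, 0, 0, 0, 0, 0]
    - [0, -0.122, 0, 0, 0, 0, 0]
    - [0, -0.122, 0, 0, 0, 0, 0]

```text
clock: 9.63
eef_pos: [0.6097, 0.0864, 0.0879]
ee_rot: [[-0.14, 0.99, 0.011], [0.99, 0.14, 0.003], [0.002, 0.012, -1.0]]
contact_force: [16.2, 4.6, -7.7]
gripper_width: 0.0238
grasp_force: 40.0
```

Run:
```python
from h import *
e=sensors.get_state()["eef_pos"]; print(e,(e[:2]-[.6001,.1544])@[-.1444,.9895])
d=imaging.read_camera("top"); np.savez("top2.npz",**d); g=cv2.cvtColor(d["pixels"],cv2.COLOR_RGB2GRAY)
print(g[126:138,240:262])
```

```text
[0.60966056 0.08638804 0.08787233] -0.06867837424471218
[[ 61  85  85  80  82  83  71  37  27  25  21  96 159 143 135 144 141 140
  140 140 134 137]
 [ 65  77  80  81  78  84  73  37  25  27  22 108 171 139 138 138 140 141
  134 136 137 136]
 [ 62  85  82  82  82  81  73  37  26  31  30  96 152 140 143 136 139 137
  137 137 140 135]
 [ 74  86  79  82  81  83  74  40  44  63  70  85 124 140 136 137 137 142
  138 139 138 138]
 [ 66  83  82  81  82  85  71  44  71  97  97  99 115 134 142 141 139 140
  138 136 140 137]
 [ 64  80  81  85  79  79  71  52  84 106 102 103 111 137 138 141 143 138
  142 137 143 142]
 [ 65  82  83  78  82  79  73  49  85 105  99  97 110 139 145 145 140 141
  140 140 138 138]
 [ 73  78  84  81  80  83  76  49  70 102 105 106 120 132 134 129 127 122
  119 116 117 120]
 [ 64  79  81  81  80  82  72  39  45  66  79  74  96 132 125 111 110 106
  103  92  84  79]
 [ 69  79  84  80  82  82  77  42  26  35  41  36  55  96  92  73  65  72
   64  50  47  44]
 [ 65  87  83  81  81  85  74  39  23  19  27  21  31  33  40  40  31  25
   30  25  29  28]
 [ 64  84  81  79  84  84  74  44  22  29  30  28  29  24  33  33  29  33
   35  39  30  31]]
```

play_rows:
  motion:
    - [1, 0, 0, 0, 0, 0, 0]
    - [1, 0, 0, 0, 0, 0, 0]
    - [1, 0, 0, 0, 0, 0, 0]
    - [1, 0, 0, 0, 0, 0, 0]
    - [1, 0, 0, 0, 0, 0, 0]
    - [1, 0, 0, 0, 0, 0, 0]
    - [1, 0, 0, 0, 0, 0, 0]
    - [1, 0, 0, 0, 0, 0, 0]

```text
clock: 10.35
eef_pos: [0.6045, 0.0846, 0.0879]
ee_rot: [[-0.139, 0.99, 0.0], [0.99, 0.139, -0.0], [-0.0, -0.0, -1.0]]
contact_force: [-0.7, -0.4, -0.6]
gripper_width: 0.0738
grasp_force: 0.0
```

play_rows:
  motion:
    - [1, 0, 0, -0.05, 0, 0, 0]
    - [1, 0, 0, -0.15, 0, 0, 0]
    - [1, 0, 0, -0.3, 0, 0, 0]
    - [1, 0, 0, -0.45, 0, 0, 0]
    - [1, 0, 0, -0.6, 0, 0, 0]
    - [1, 0, 0, -0.75, 0, 0, 0]
    - [1, 0, 0, -0.9, 0, 0, 0]
    - [1, 0, 0, -1, 0, 0, 0]

```text
clock: 11.02
eef_pos: [0.6053, 0.0847, 0.1706]
ee_rot: [[-0.139, 0.99, 0.003], [0.99, 0.139, 0.0], [-0.0, 0.003, -1.0]]
contact_force: [0.2, 0.5, 0.5]
gripper_width: 0.0938
grasp_force: 0.0
```

play_rows:
  motion:
    - [1, 0, -0.12, -0.12, 0, 0, 0]
    - [1, 0, -0.25, -0.25, 0, 0, 0]
    - [1, 0, -0.37, -0.37, 0, 0, 0]
    - [1, 0, -0.5, -0.5, 0, 0, 0]
    - [1, 0, -0.62, -0.5, 0, 0, 0]
    - [1, 0, -0.75, -0.5, 0, 0, 0]
    - [1, 0, -0.87, -0.5, 0, 0, 0]
    - [1, 0, -1, -0.5, 0, 0, 0]

```text
clock: 11.68
eef_pos: [0.524, 0.0734, 0.2074]
ee_rot: [[-0.139, 0.99, -0.001], [0.99, 0.139, -0.0], [0.0, -0.001, -1.0]]
contact_force: [0.0, -0.4, -0.0]
gripper_width: 0.0941
grasp_force: 0.0
```

play_rows:
  motion:
    - [1, 0, -0.12, 0, 0, 0, 0]
    - [1, 0, -0.25, 0, 0, 0, 0]
    - [1, 0, -0.37, 0, 0, 0, 0]
    - [1, 0, -0.5, 0, 0, 0, 0]
    - [1, 0, -0.62, 0, 0, 0, 0]
    - [1, 0, -0.75, 0, 0, 0, 0]
    - [1, 0, -0.87, 0, 0, 0, 0]
    - [1, 0, -1, 0, 0, 0, 0]

```text
clock: 12.35
eef_pos: [0.4452, 0.0622, 0.2079]
ee_rot: [[-0.139, 0.99, 0.0], [0.99, 0.139, -0.0], [-0.0, 0.0, -1.0]]
contact_force: [-0.5, -0.2, 0.4]
gripper_width: 0.0937
grasp_force: 0.0
```

Run:
```python
from h import *
np.set_printoptions(precision=4,suppress=True)
for n in("top","wrist","scene"): np.savez(n+"3.npz",**imaging.read_camera(n))
t=load("top3");w=load("wrist3")
def crop(d,x,y,w,h,W,H): return cv2.resize(d["pixels"][y:y+h,x:x+w,::-1],(W,H),interpolation=cv2.INTER_CUBIC)
cv2.imwrite("pics/c5.png",np.vstack([crop(t,200,100,100,50,800,400),cv2.resize(w["pixels"][:,:,::-1],(266,200)) if 0 else np.hstack([crop(w,256,150,256,192,266,200),crop(load("scene3"),190,165,160,60,534,200)])]))
```

```text
(no output)
```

View pics/c5.png

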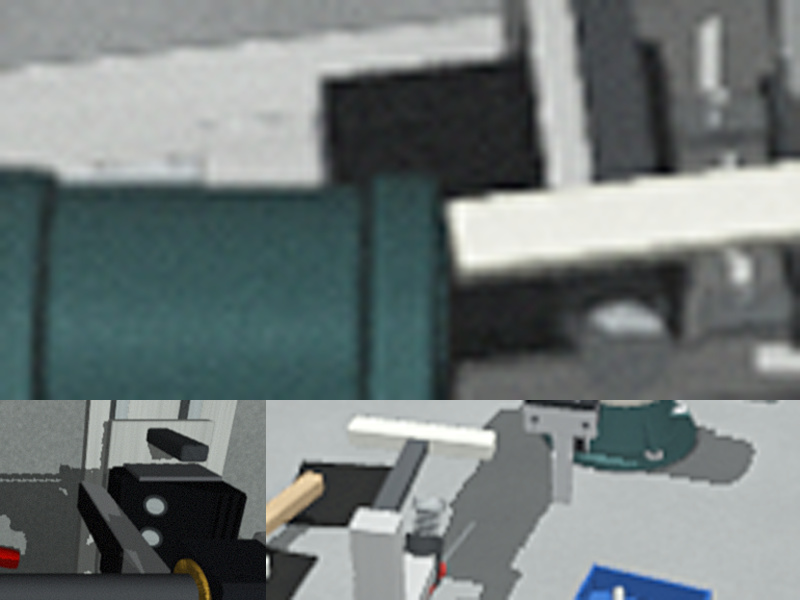

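The top crop is blocked by the arm. I'll check the slide from the top camera once the arm is over at the mallet.

play_rows:
  motion:
    - [1, -0.12, -0.06, 0, 0, 0, 0.06]
    - [1, -0.25, -0.12, 0, 0, 0, 0.12]
    - [1, -0.37, -0.18, 0, 0, 0, 0.18]
    - [1, -0.5, -0.25, 0, 0, 0, 0.25]
    - [1, -0.62, -0.31, 0, 0, 0, 0.31]
    - [1, -0.75, -0.37, 0, 0, 0, 0.37]
    - [1, -0.87, -0.43, 0, 0, 0, 0.43]
    - [1, -1, -0.5, 0, 0, 0, 0.5]

```text
clock: 13.17
eef_pos: [0.4179, -0.0229, 0.2078]
ee_rot: [[0.605, 0.796, 0.0], [0.796, -0.605, -0.0], [0.0, 0.0, -1.0]]
contact_force: [0.1, -0.6, -1.0]
gripper_width: 0.0943
grasp_force: 0.0
```

play_rows:
  motion:
    - [1, -0.12, 0.09, 0, 0, 0, 0.06]
    - [1, -0.25, 0.17, 0, 0, 0, 0.12]
    - [1, -0.37, 0.26, 0, 0, 0, 0.18]
    - [1, -0.5, 0.35, 0, 0, 0, 0.25]
    - [1, -0.62, 0.44, 0, 0, 0, 0.31]
    - [1, -0.75, 0.52, 0, 0, 0, 0.37]
    - [1, -0.87, 0.61, 0, 0, 0, 0.43]
    - [1, -1, 0.7, 0, 0, 0, 0.5]

```text
clock: 13.83
eef_pos: [0.4146, -0.1207, 0.2078]
ee_rot: [[0.991, 0.134, 0.0], [0.134, -0.991, -0.0], [0.0, 0.0, -1.0]]
contact_force: [0.3, -0.3, 0.0]
gripper_width: 0.0941
grasp_force: 0.0
```

play_rows:
  motion:
    - [1, 0, 0.12, 0, 0, 0, 0.03]
    - [1, 0, 0.25, 0, 0, 0, 0.05]
    - [1, 0, 0.37, 0, 0, 0, 0.08]
    - [1, 0, 0.5, 0, 0, 0, 0.1]
    - [1, 0, 0.62, 0, 0, 0, 0.13]
    - [1, 0, 0.75, 0, 0, 0, 0.15]
    - [1, 0, 0.87, 0, 0, 0, 0.18]
    - [1, 0, 1, 0, 0, 0, 0.206]

```text
clock: 14.5
eef_pos: [0.4256, -0.2001, 0.2078]
ee_rot: [[0.983, -0.185, -0.0], [-0.185, -0.983, -0.0], [-0.0, 0.0, -1.0]]
contact_force: [-0.5, -0.2, 0.6]
gripper_width: 0.0935
grasp_force: 0.0
```

Run:
```python
from h import *
np.set_printoptions(precision=4,suppress=True)
for n in("top","wrist","scene"): np.savez(n+"4.npz",**imaging.read_camera(n))
t=load("top4");w=load("wrist4")
st=sensors.get_state();print(st["eef_pos"],st["ee_rot"],st["joint_positions"])
def crop(d,x,y,w,h,W,H): return cv2.resize(d["pixels"][y:y+h,x:x+w,::-1],(W,H),interpolation=cv2.INTER_CUBIC)
cv2.imwrite("pics/c6.png",np.vstack([crop(t,200,100,100,40,800,320),np.hstack([cv2.resize(w["pixels"][:,:,::-1],(373,280)),crop(t,300,140,122,80,427,280)])]))
```

```text
[ 0.4254 -0.1998  0.2076] [[ 0.9831 -0.1833 -0.0004]
 [-0.1833 -0.9831  0.0005]
 [-0.0005 -0.0004 -1.    ]] [-32.0849  -5.2856  88.5534   0.0089  96.7674  68.4786]
```

View pics/c6.png

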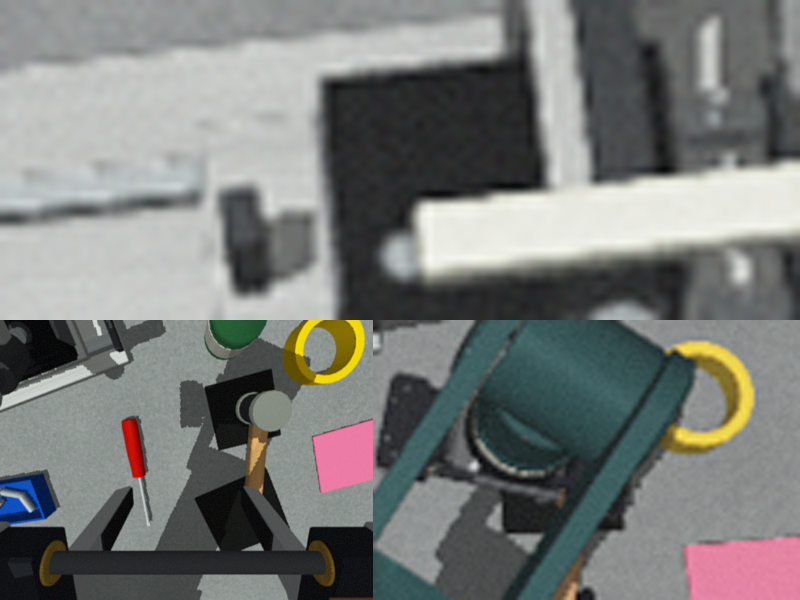

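The top crop shows a home pin at about (402,253), peeking out beside the bar, which fits an aligned slide. The wrist view shows the mallet head at (271,90) with its handle running down to (255,170) in the inset, on the small black pad.

Run:
```python
from h import *
np.set_printoptions(precision=4,suppress=True)
t=load("top4");w=load("wrist4")
g=cv2.cvtColor(t["pixels"],cv2.COLOR_RGB2GRAY); print(g[129:135,244:256]); 
print("pin1",plane(t,(250.,131.4),.101)-np.array([.539,-.0547,0]),(plane(t,(250.,131.4),.101)[:2]-[.539,-.0547])@[-.1444,.9895]-.07)
p=w["pixels"].astype(int); R,G,B=p[...,0],p[...,1],p[...,2]
m=((R-B>45)&(R-G<75)&(R-G>15)&(R>110)).astype(np.uint8); m[:,:300]=0; m[:140]=0;m[240:]=0; m[:,400:]=0
ys,xs=np.nonzero(m); print(len(ys),xs.min(),xs.max(),ys.min(),ys.max())
for r in range(158,232,12):
    c=np.nonzero(m[r])[0]; print(r,c.min(),c.max(),plane(w,(c.min()-.5,r),.068)[:2],plane(w,(c.max()+.5,r),.068)[:2],p[r,c.min():c.max()+1:3,0])
# top face
s=p[100:150,340:410]; mm=((s.min(2)>120)&(s.max(2)-s.min(2)<40)).astype(np.uint8)
cs,_=cv2.findContours(mm,0,1); c=max(cs,key=cv2.contourArea); e=cv2.minEnclosingCircle(c); print(e,plane(w,(e[0][0]+340,e[0][1]+100),.106))
```

```text
[[ 41  41  41  46  78 109 119 125 188 236 234 234]
 [ 46  44  42  61 124 169 165 153 184 236 234 234]
 [ 43  46  48  90 153 185 178 157 178 235 236 236]
 [ 44  45  47  88 156 181 181 158 188 241 238 238]
 [ 41  39  43  63 124 171 179 160 162 215 221 207]
 [ 39  40  45  53  75 112 138 113 104 155 154 141]]
pin1 [0.0652 0.0807 0.101 ] 0.00046000550895007597
1059 341 365 147 238
158 347 357 [ 0.4376 -0.2999] [ 0.4355 -0.3111] [112 116 112 120]
170 344 364 [ 0.4256 -0.2954] [ 0.4214 -0.3171] [126 214 225 202 211 206 203]
182 343 358 [ 0.4129 -0.2929] [ 0.4096 -0.3097] [115 193 202 201 210 132]
194 342 357 [ 0.3998 -0.2904] [ 0.3966 -0.3073] [111 190 207 189 108 111]
206 342 358 [ 0.3863 -0.2889] [ 0.3828 -0.3071] [126 183 104 109 111 113]
218 352 359 [ 0.3704 -0.2981] [ 0.3687 -0.3068] [116 114 112]
230 352 360 [ 0.3562 -0.2967] [ 0.3543 -0.3065] [114 121 194]
((42.483333587646484, 24.5), 36.102500915527344) [ 0.4695 -0.3246  0.106 ]
```

play_rows:
  motion:
    - [1, 0.03, 0.12, 0.11, 0, 0, 0]
    - [1, 0.05, 0.25, 0.22, 0, 0, 0]
    - [1, 0.08, 0.37, 0.33, 0, 0, 0]
    - [1, 0.1, 0.5, 0.45, 0, 0, 0]
    - [1, 0.13, 0.62, 0.56, 0, 0, 0]
    - [1, 0.16, 0.75, 0.67, 0, 0, 0]
    - [1, 0.18, 0.87, 0.78, 0, 0, 0]
    - [1, 0.21, 1, 0.9, 0, 0, 0]

```text
clock: 15.32
eef_pos: [0.4271, -0.282, 0.1349]
ee_rot: [[0.983, -0.183, -0.0], [-0.183, -0.983, 0.0], [-0.0, -0.0, -1.0]]
contact_force: [-0.4, 0.3, 0.6]
gripper_width: 0.094
grasp_force: 0.0
```

play_rows:
  motion:
    - [1, 0, 0.12, 0, 0, 0, 0]
    - [1, 0, 0.24, 0.08, 0, 0, 0]
    - [1, 0, 0.31, 0.2, 0, 0, 0]
    - [1, 0, 0.31, 0.36, 0, 0, 0]
    - [1, 0, 0.31, 0.52, 0, 0, 0]
    - [1, 0, 0.31, 0.68, 0, 0, 0]
    - [1, 0, 0.31, 0.84, 0, 0, 0]
    - [1, 0, 0.31, 1, 0, 0, 0]

```text
clock: 15.98
eef_pos: [0.4227, -0.3056, 0.0551]
ee_rot: [[0.983, -0.183, 0.0], [-0.183, -0.983, -0.0], [0.0, 0.0, -1.0]]
contact_force: [0.2, -0.5, 0.2]
gripper_width: 0.0941
grasp_force: 0.0
```

play_rows:
  motion:
    - [1, 0, 0, 0.1, 0, 0, 0]
    - [1, 0, 0, 0.18, 0, 0, 0]
    - [1, 0, 0, 0.235, 0, 0, 0]
    - [0, 0, 0, 0.235, 0, 0, 0]
    - [0, 0, 0, 0.235, 0, 0, 0]
    - [0, 0, 0, 0.235, 0, 0, 0]
    - [0, 0, 0, 0.235, 0, 0, 0]
    - [0, 0, 0, 0.235, 0, 0, 0]
  newtons: 60

```text
clock: 16.65
eef_pos: [0.4231, -0.3057, 0.0378]
ee_rot: [[0.983, -0.183, 0.001], [-0.183, -0.983, -0.001], [0.001, 0.001, -1.0]]
contact_force: [0.5, 0.1, -0.7]
gripper_width: 0.0643
grasp_force: 0.0
```

play_rows:
  motion:
    - [0, 0, 0, 0, 0, 0, 0]
    - [0, 0, 0, 0, 0, 0, 0]
    - [0, 0, 0, 0, 0, 0, 0]
    - [0, 0, 0, 0, 0, 0, 0]
    - [0, 0, 0, 0, 0, 0, 0]
    - [0, 0, 0, 0, 0, 0, 0]
    - [0, 0, 0, 0, 0, 0, 0]
    - [0, 0, 0, 0, 0, 0, 0]

```text
clock: 17.32
eef_pos: [0.4226, -0.3055, 0.0371]
ee_rot: [[0.983, -0.183, -0.0], [-0.183, -0.983, -0.0], [-0.0, 0.0, -1.0]]
contact_force: [0.6, -0.9, 0.1]
gripper_width: 0.0235
grasp_force: 59.5
```

play_rows:
  motion:
    - [0, 0, 0, -0.06, 0, 0, 0]
    - [0, 0, 0, -0.15, 0, 0, 0]
    - [0, 0, 0, -0.3, 0, 0, 0]
    - [0, 0, 0, -0.45, 0, 0, 0]
    - [0, 0, 0, -0.6, 0, 0, 0]
    - [0, 0, 0, -0.75, 0, 0, 0]
    - [0, 0, 0, -0.9, 0, 0, 0]
    - [0, 0, 0, -1, 0, 0, 0]

```text
clock: 17.98
eef_pos: [0.4234, -0.3059, 0.1197]
ee_rot: [[0.983, -0.183, 0.002], [-0.183, -0.983, -0.002], [0.003, 0.002, -1.0]]
contact_force: [-0.2, -0.9, -2.6]
gripper_width: 0.0234
grasp_force: 59.5
```

play_rows:
  motion:
    - [0, 0, 0, -0.12, 0, 0, 0]
    - [0, 0, 0, -0.25, 0, 0, 0]
    - [0, 0, 0, -0.37, 0, 0, 0]
    - [0, 0, 0, -0.5, 0, 0, 0]
    - [0, 0, 0, -0.62, 0, 0, 0]
    - [0, 0, 0, -0.75, 0, 0, 0]
    - [0, 0, 0, -0.87, 0, 0, 0]
    - [0, 0, 0, -1, 0, 0, 0]

```text
clock: 18.65
eef_pos: [0.4227, -0.3053, 0.1979]
ee_rot: [[0.983, -0.183, -0.0], [-0.183, -0.983, 0.0], [-0.0, -0.0, -1.0]]
contact_force: [1.0, -0.4, -4.3]
gripper_width: 0.0232
grasp_force: 59.5
```

play_rows:
  motion:
    - [0, -0.02, -0.12, 0, 0, 0, -0.03]
    - [0, -0.04, -0.25, 0, 0, 0, -0.05]
    - [0, -0.06, -0.37, 0, 0, 0, -0.08]
    - [0, -0.08, -0.5, 0, 0, 0, -0.11]
    - [0, -0.1, -0.62, 0, 0, 0, -0.13]
    - [0, -0.12, -0.75, 0, 0, 0, -0.16]
    - [0, -0.14, -0.87, 0, 0, 0, -0.18]
    - [0, -0.15, -1, 0, 0, 0, -0.21]

```text
clock: 19.32
eef_pos: [0.4253, -0.2235, 0.197]
ee_rot: [[0.989, 0.148, -0.0], [0.148, -0.989, 0.0], [-0.0, -0.0, -1.0]]
contact_force: [-0.4, -0.3, -3.7]
gripper_width: 0.0233
grasp_force: 59.5
```

play_rows:
  motion:
    - [0, 0.01, -0.12, -0.06, 0, 0, 0]
    - [0, 0.03, -0.25, -0.12, 0, 0, 0]
    - [0, 0.04, -0.37, -0.18, 0, 0, 0]
    - [0, 0.05, -0.5, -0.25, 0, 0, 0]
    - [0, 0.06, -0.62, -0.31, 0, 0, 0]
    - [0, 0.08, -0.75, -0.37, 0, 0, 0]
    - [0, 0.09, -0.87, -0.43, 0, 0, 0]
    - [0, 0.1, -1, -0.5, 0, 0, 0]

```text
clock: 19.98
eef_pos: [0.4217, -0.1432, 0.2375]
ee_rot: [[0.989, 0.145, -0.0], [0.145, -0.989, -0.0], [-0.0, 0.0, -1.0]]
contact_force: [-1.2, 0.5, -5.0]
gripper_width: 0.0238
grasp_force: 59.5
```

Run:
```python
from h import *
np.set_printoptions(precision=4,suppress=True)
s=sensors.get_state(); print(s["eef_pos"],s["ee_rot"],s["joint_positions"],s["contact_force"],s["wrist_torque"],s["gripper_width"])
d=imaging.read_camera("wrist"); np.savez("wrist5.npz",**d)
# mallet top face in wrist view: expected pixel for an unslipped mallet
T,R=s["eef_pos"],s["ee_rot"]; print("expected top face px",proj(d,T+R@[.0505,.0009,-.069]))
```

```text
[ 0.4217 -0.1432  0.2375] [[ 0.9894  0.1453 -0.0001]
 [ 0.1453 -0.9894 -0.0001]
 [-0.0001  0.0001 -1.    ]] [-26.054   -8.7142  88.2511  -0.0081 100.4647  55.5891] [-1.1727  0.5042 -4.9613] [0.0079 0.1173 0.0022] 0.02381001633938955
expected top face px [260.1697 192.1877]
```

Run:
```python
from h import *
np.set_printoptions(precision=4,suppress=True)
d=load("wrist5"); s=sensors.get_state();T,R=s["eef_pos"],s["ee_rot"]
p=d["pixels"].astype(int)
m=((p.min(2)>150)&(p.max(2)-p.min(2)<35)).astype(np.uint8)
cs,_=cv2.findContours(m,0,1)
for c in cs:
    if cv2.contourArea(c)>800: print(cv2.contourArea(c),cv2.fitEllipse(c))
print(p[192,190:330:6].mean(1).astype(int), p[110:300:8,260].mean(1).astype(int))
for q in((.0755,.0009),(.0255,.0009),(.0505,.0259),(.0505,-.0241)): print(q,proj(d,T+R@[*q,-.069]))
```

```text
7305.5 ((248.7219696044922, 170.42294311523438), (77.96847534179688, 128.03733825683594), 63.5777702331543)
1357.5 ((491.8965759277344, 25.149322509765625), (37.07557678222656, 46.689090728759766), 30.460018157958984)
3646.0 ((53.4809684753418, 23.89139175415039), (49.4239387512207, 114.75267791748047), 95.37248992919922)
[139 229 235 236 235 235 235 235 236 235 237 235 233 232 232 233 232 192
 125 125 126 122 126 143] [133 115 150 235 234 235 234 233 234 234 233 123 123 122 123 124 124 122
  70  71  72  73  75  76]
(0.0755, 0.0009) [255.5817 121.2326]
(0.0255, 0.0009) [256.0001 254.6089]
(0.0505, 0.0259) [324.6931 191.9406]
(0.0505, -0.0241) [186.8756 192.3304]
```

play_rows:
  motion:
    - [0, 0.02, -0.1, -0.1, 0, 0.05, 0]
    - [0, 0.05, -0.2, -0.2, 0, 0.1, 0]
    - [0, 0.1, -0.35, -0.3, 0, 0.15, 0]
    - [0, 0.15, -0.5, -0.4, 0, 0.2, 0]
    - [0, 0.2, -0.6, -0.44, 0, 0.25, 0]
    - [0, 0.25, -0.7, -0.444, 0, 0.3, 0]
    - [0, 0.28, -0.8, -0.444, 0, 0.35, 0]
    - [0, 0.3, -0.894, -0.444, 0, 0.389, 0]

```text
clock: 20.7
eef_pos: [0.4343, -0.0693, 0.2723]
ee_rot: [[0.809, 0.146, 0.569], [0.12, -0.989, 0.083], [0.575, 0.001, -0.818]]
contact_force: [-0.4, -0.1, -4.9]
gripper_width: 0.024
grasp_force: 59.5
```

Run:
```python
from h import *
np.set_printoptions(precision=4,suppress=True)
for n in("top","scene","wrist"): np.savez(n+"6.npz",**imaging.read_camera(n))
s=sensors.get_state();T,R=s["eef_pos"],s["ee_rot"]; print(T,R,s["joint_positions"])
F=T+R@[.0505,.0009,.031]; H=np.array([.539,-.0547,.211])
print("face rel punch head (perp,lat,along)",R.T@(F-H), "ang",np.degrees(np.arccos(-R[:,2]@[-.5676,-.0828,.8192])))
t,sc,w=load("top6"),load("scene6"),load("wrist6")
def crop(d,x,y,w,h,W,H): return cv2.resize(d["pixels"][y:y+h,x:x+w,::-1],(W,H),interpolation=cv2.INTER_CUBIC)
cv2.imwrite("pics/c7.png",np.vstack([np.hstack([crop(t,230,90,90,70,400,311),crop(sc,180,150,90,70,400,311)]),np.hstack([cv2.resize(w["pixels"][:,:,::-1],(385,289)),np.zeros((289,415,3),np.uint8)])]))
```

```text
[ 0.4338 -0.0699  0.2715] [[ 0.812   0.1444  0.5655]
 [ 0.1187 -0.9895  0.0823]
 [ 0.5715  0.0003 -0.8206]] [-35.5606 -35.2672 109.3677  23.6896  80.118   47.4239]
face rel punch head (perp,lat,along) [-0.0022  0.0008 -0.0794] ang nan<stdin>:6: RuntimeWarning: invalid value encountered in arccos
```

View pics/c7.png

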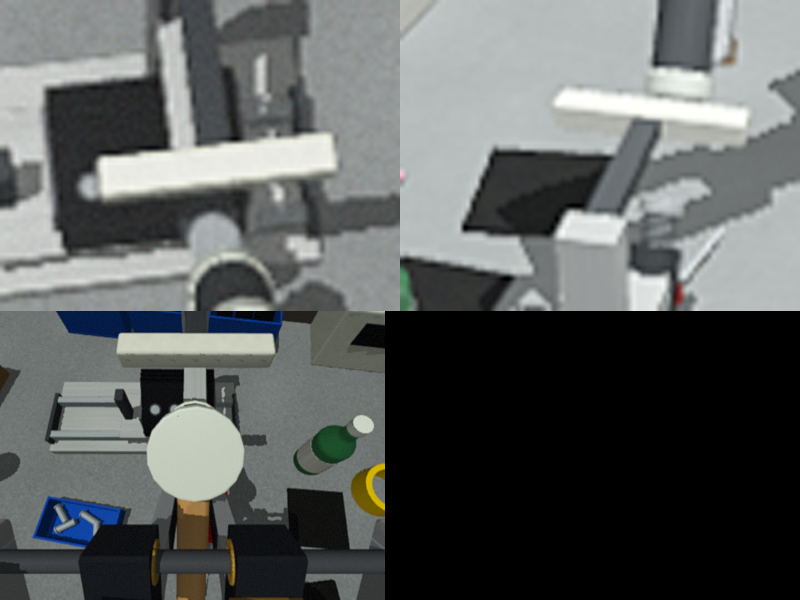

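The mallet head sits on the punch axis, about 79 mm out from the punch head. In the top inset the mallet is at (230,285) and the punch head at (213,240), with the light bar clear. Next I approach and strike.

play_rows:
  motion:
    - [0, 0.007, -0.003, 0.1, 0, 0, 0]
    - [0, 0.014, -0.006, 0.2, 0, 0, 0]
    - [0, 0.02, -0.009, 0.3, 0, 0, 0]
    - [0, 0.027, -0.01, 0.4, 0, 0, 0]
    - [0, 0.027, -0.01, 0.43, 0, 0, 0]
    - [0, 0.027, -0.01, 0.43, 0, 0, 0]
    - [0, 0.027, -0.01, 0.43, 0, 0, 0]
    - [0, 0.027, -0.01, 0.43, 0, 0, 0]

```text
clock: 21.52
eef_pos: [0.4565, -0.066, 0.246]
ee_rot: [[0.81, 0.146, 0.568], [0.119, -0.989, 0.083], [0.574, 0.0, -0.819]]
contact_force: [-0.9, -0.3, -4.2]
gripper_width: 0.0239
grasp_force: 59.5
```

play_rows:
  motion:
    - [0, 0, 0, 0.2, 0, 0, 0]
    - [0, 0, 0, 0.4, 0, 0, 0]
    - [0, 0, 0, 0.6, 0, 0, 0]
    - [0, 0, 0, 0.78, 0, 0, 0]
    - [0, 0, 0, 0.9, 0, 0, 0]
    - [0, 0, 0, 0.93, 0, 0, 0]
    - [0, 0, 0, 0.93, 0, 0, 0]
    - [0, 0, 0, 0.93, 0, 0, 0]

```text
clock: 22.18
eef_pos: [0.498, -0.0613, 0.188]
ee_rot: [[0.81, 0.145, 0.569], [0.122, -0.989, 0.079], [0.574, 0.005, -0.819]]
contact_force: [-17.9, -3.2, 8.0]
gripper_width: 0.0238
grasp_force: 60.0
```

```bash
cat > chk.py <<'E'
from h import *
np.set_printoptions(precision=4,suppress=True)
s=sensors.get_state();T,R=s["eef_pos"],s["ee_rot"]
F=T+R@[.0505,.0009,.031]; H=np.array([.539,-.0547,.211])
print(T,R,"\nface rel (perp,lat,depth)",R.T@(F-H),"force tool",R.T@s["contact_force"],"torque tool",R.T@s["wrist_torque"],s["gripper_width"])
E
python3 chk.py
```

```text
[ 0.498  -0.0613  0.188 ] [[ 0.8097  0.1454  0.5686]
 [ 0.1219 -0.9894  0.0795]
 [ 0.5741  0.005  -0.8188]] 
face rel (perp,lat,depth) [0.0033 0.0013 0.0261] force tool [-10.248    0.5678 -16.9692] torque tool [-0.0245 -1.9823  0.006 ] 0.023804075253665864
```

play_rows:
  motion:
    - [0, 0, 0, -0.3, 0, 0, 0]
    - [0, 0, 0, -0.55, 0, 0, 0]
    - [0, 0, 0, -0.55, 0, 0, 0]
    - [0, 0, 0, -0.3, 0, 0, 0]
    - [0, 0, 0, -0.07, 0, 0, 0]
    - [0, 0, 0, 0.02, 0, 0, 0]
    - [0, 0, 0, 0.04, 0, 0, 0]
    - [0, 0, 0, 0.04, 0, 0, 0]

```text
clock: 22.85
eef_pos: [0.5002, -0.0611, 0.1847]
ee_rot: [[0.81, 0.145, 0.568], [0.122, -0.989, 0.079], [0.574, 0.005, -0.819]]
contact_force: [-18.0, -3.5, 10.5]
gripper_width: 0.0235
grasp_force: 60.0
```

```bash
python3 chk.py
```

```text
[ 0.5002 -0.0611  0.1847] [[ 0.8099  0.1455  0.5682]
 [ 0.1221 -0.9893  0.0792]
 [ 0.5737  0.0053 -0.8191]] 
face rel (perp,lat,depth) [0.0032 0.0015 0.0299] force tool [ -8.9626   0.8976 -19.1447] torque tool [-0.3049 -1.6904  0.023 ] 0.023470166393431083
```

play_rows:
  motion:
    - [0, 0, 0, -0.2, 0, 0, 0]
    - [0, 0, 0, -0.4, 0, 0, 0]
    - [0, 0, 0, -0.6, 0, 0, 0]
    - [0, 0, 0, -0.8, 0, 0, 0]
    - [0, 0, 0, -1, 0, 0, 0]
    - [0, 0, 0, -1, 0, 0, 0]
    - [0, 0, 0, -1, 0, 0, 0]
    - [0, 0, 0, -1, 0, 0, 0]

```text
clock: 23.52
eef_pos: [0.4548, -0.066, 0.246]
ee_rot: [[0.812, 0.145, 0.566], [0.119, -0.989, 0.084], [0.572, -0.001, -0.82]]
contact_force: [-0.2, 0.0, -4.0]
gripper_width: 0.0237
grasp_force: 60.0
```

```bash
python3 chk.py
cat > face.py <<'E'
from h import *
def face(d):
    p=d["pixels"].astype(int); m=((p.min(2)>140)&(p.max(2)-p.min(2)<35)).astype(np.uint8)
    m=cv2.morphologyEx(m,cv2.MORPH_OPEN,np.ones((9,9),np.uint8)); cs,_=cv2.findContours(m,0,1)
    c=[c for c in cs if cv2.pointPolygonTest(c,(258.,192.),False)>0]
    return [(cv2.contourArea(k),cv2.fitEllipse(cv2.convexHull(k))) for k in c]
E
python3 - <<'E'
from face import *
for n in("top","scene","wrist"): np.savez(n+"7.npz",**imaging.read_camera(n))
print(face(load("wrist6")));print(face(load("wrist7")))
E
```

```text
[ 0.4548 -0.066   0.246 ] [[ 0.8115  0.1454  0.566 ]
 [ 0.1186 -0.9894  0.0842]
 [ 0.5722 -0.0012 -0.8201]] 
face rel (perp,lat,depth) [ 0.0009 -0.0002 -0.0463] force tool [-2.4987 -0.0653  3.1914] torque tool [-0.0071 -0.7139  0.0015] 0.02367581971392919
[(13933.5, ((202.72824096679688, 191.17967224121094), (141.19253540039062, 255.9154510498047), 88.34014129638672))]
[(14592.5, ((197.48526000976562, 208.0548095703125), (135.7339630126953, 269.8677978515625), 95.30046844482422))]
```

```bash
cat > face.py <<'E'
from h import *
def face(d):
    g=cv2.medianBlur(cv2.cvtColor(d["pixels"],cv2.COLOR_RGB2GRAY),5)[80:320,150:370]
    c=cv2.HoughCircles(g,cv2.HOUGH_GRADIENT_ALT,1,20,param1=150,param2=.6,minRadius=45,maxRadius=85)
    return None if c is None else [(k[0]+150,k[1]+80,k[2]) for k in c[0]]
E
python3 - <<'E'
from face import *
for n in "567":
    d=load("wrist"+n); print(n,face(d)); p=d["pixels"].astype(int).mean(2).astype(int)
    print(p[100:300:5,258]); print(p[200,170:350:5])
E
```

```text
5 [(np.float32(259.0), np.float32(186.0), np.float32(63.918827))]
[136 132 134 135 126  92 232 234 234 234 234 234 235 235 235 232 232 234
 235 188 125 128 124 125 123 122 125 123 126 127 120  74  72  77  68  70
  72  68  74  74]
[139 141 131 138 144 149 236 235 234 235 236 234 234 235 235 131 125 123
 125 124 125 125 122 123 125 123 131 128 124 126 122 139 146 139 140  66]
6 [(np.float32(258.0), np.float32(190.0), np.float32(63.985718))]
[155 157 159 114 206 123 208 201 200 202 196 202 200 200 198 197 196 196
 195 195 196 194 193 193 194 194 193 191 193 190 190 111 115 116  90  64
  57  60  61  59]
[111 111 115 115 112 125 199 194 195 196 198 194 194 195 197 194 197 195
 190 194 194 193 190 191 197 194 195 195 193 196 194 109 115 117 119 114]
7 [(np.float32(252.0), np.float32(208.0), np.float32(67.090294))]
[157 158 163 154 203  27  33  30  32 137 136 207 192 189 189 190 191 190
 191 190 189 192 186 190 186 187 185 188 188 187 184 183 185 188 184 173
  56  55  61  58]
[114 113 118 110 125 191 191 192 192 192 193 191 191 190 186 189 188 190
 187 188 190 190 186 189 188 189 189 188 188 184 187 115 118 116 115 115]
```

The mallet pivoted about 6.5° in the grip while pressing, because the top face shifted in the wrist image. I'll correct the tilt and press in stages. The reaction force will show whether the pin still resists.

play_rows:
  motion:
    - [0, -0.01, 0, 0.1, 0, -0.03, 0]
    - [0, -0.02, 0, 0.2, 0, -0.06, 0]
    - [0, -0.035, 0, 0.3, 0, -0.073, 0]
    - [0, -0.035, 0, 0.4, 0, -0.073, 0]
    - [0, -0.035, 0, 0.5, 0, -0.073, 0]
    - [0, -0.035, 0, 0.6, 0, -0.073, 0]
    - [0, -0.035, 0, 0.64, 0, -0.073, 0]
    - [0, -0.035, 0, 0.64, 0, -0.073, 0]

```text
clock: 24.33
eef_pos: [0.4814, -0.062, 0.2031]
ee_rot: [[0.871, 0.146, 0.47], [0.128, -0.989, 0.07], [0.475, -0.001, -0.88]]
contact_force: [-3.8, -1.1, -1.5]
gripper_width: 0.0237
grasp_force: 60.0
```

```bash
cat > chk2.py <<'E'
from h import *
np.set_printoptions(precision=4,suppress=True)
s=sensors.get_state();T,R=s["eef_pos"],s["ee_rot"]
a=np.radians(6.6); M=R@np.array([[np.cos(a),0,np.sin(a)],[0,1,0],[-np.sin(a),0,np.cos(a)]])
F=T+R@[.0557,.0009,.0251]; H=np.array([.539,-.0547,.211]); P=np.array([-.5676,-.0828,.8192])
print(T,"face rel mallet axes",M.T@(F-H),"depth",-(F-H)@P,"ang",np.degrees(np.arccos(min(1,-M[:,2]@P))),"contact along",(s["contact_force"]+[0.3,0,4.2])@P,"vec",M.T@(s["contact_force"]+[.3,0,4.2]))
E
python3 chk2.py
```

```text
[ 0.4814 -0.062   0.2031] face rel mallet axes [ 0.0003 -0.0003  0.0046] depth 0.004554876025681542 ang 0.0 contact along 4.24577974803195 vec [-1.4283  0.6079 -4.2457]
```

play_rows:
  motion:
    - [0, 0.004, 0, 0.03, 0, 0, 0]
    - [0, 0.008, 0, 0.06, 0, 0, 0]
    - [0, 0.011, 0, 0.09, 0, 0, 0]
    - [0, 0.014, 0, 0.12, 0, 0, 0]
    - [0, 0.018, 0, 0.15, 0, 0, 0]
    - [0, 0.021, 0, 0.18, 0, 0, 0]
    - [0, 0.021, 0, 0.18, 0, 0, 0]
    - [0, 0.021, 0, 0.18, 0, 0, 0]

```text
clock: 25.0
eef_pos: [0.49, -0.0611, 0.1922]
ee_rot: [[0.87, 0.145, 0.471], [0.128, -0.989, 0.069], [0.476, 0.0, -0.879]]
contact_force: [-4.9, -0.1, -0.9]
gripper_width: 0.0233
grasp_force: 60.0
```

```bash
python3 chk2.py
```

```text
[ 0.49   -0.0611  0.1922] face rel mallet axes [0.0012 0.0001 0.0184] depth 0.01836559174478783 ang 0.0 contact along 5.326369200383306 vec [-1.7908 -0.5812 -5.3269]
```

play_rows:
  motion:
    - [0, 0.002, 0, 0.015, 0, 0, 0]
    - [0, 0.004, 0, 0.03, 0, 0, 0]
    - [0, 0.005, 0, 0.045, 0, 0, 0]
    - [0, 0.007, 0, 0.06, 0, 0, 0]
    - [0, 0.009, 0, 0.075, 0, 0, 0]
    - [0, 0.009, 0, 0.075, 0, 0, 0]
    - [0, 0.009, 0, 0.075, 0, 0, 0]
    - [0, 0.009, 0, 0.075, 0, 0, 0]

```text
clock: 25.67
eef_pos: [0.4934, -0.0607, 0.1875]
ee_rot: [[0.87, 0.145, 0.471], [0.128, -0.989, 0.069], [0.476, 0.0, -0.879]]
contact_force: [-6.1, -0.3, -0.3]
gripper_width: 0.0235
grasp_force: 60.0
```

```bash
python3 chk2.py
```

```text
[ 0.4934 -0.0607  0.1875] face rel mallet axes [0.0013 0.0002 0.0242] depth 0.024195733618235748 ang 0.0 contact along 6.47206920241776 vec [-2.4842 -0.5026 -6.4731]
```

play_rows:
  motion:
    - [0, 0.002, 0, 0.012, 0, 0, 0]
    - [0, 0.003, 0, 0.025, 0, 0, 0]
    - [0, 0.004, 0, 0.037, 0, 0, 0]
    - [0, 0.006, 0, 0.05, 0, 0, 0]
    - [0, 0.006, 0, 0.05, 0, 0, 0]
    - [0, 0.006, 0, 0.05, 0, 0, 0]
    - [0, 0.006, 0, 0.05, 0, 0, 0]
    - [0, 0.006, 0, 0.05, 0, 0, 0]

```text
clock: 26.33
eef_pos: [0.4946, -0.0606, 0.1853]
ee_rot: [[0.871, 0.146, 0.47], [0.129, -0.989, 0.068], [0.475, 0.002, -0.88]]
contact_force: [-16.7, -0.9, 7.5]
gripper_width: 0.0236
grasp_force: 60.0
```

```bash
python3 chk2.py
```

```text
[ 0.4946 -0.0606  0.1853] face rel mallet axes [0.001  0.0002 0.0267] depth 0.026713518244163976 ang 0.0 contact along 19.00736228618042 vec [ -6.7089  -1.5085 -19.0009]
```

The punch took only about 6.5 N of spring force down to 24 mm, then hit a hard stop at 19 N, which is more than the pin's 13 N. So the pin is home. Next I retract, stand the mallet upright and measure how it sits in the grip.

play_rows:
  motion:
    - [0, -0.014, 0, -0.12, 0, 0, 0]
    - [0, -0.029, 0, -0.25, 0, 0, 0]
    - [0, -0.043, 0, -0.37, 0, 0, 0]
    - [0, -0.058, 0, -0.5, 0, 0, 0]
    - [0, -0.072, 0, -0.62, 0, 0, 0]
    - [0, -0.086, 0, -0.75, 0, 0, 0]
    - [0, -0.1, 0, -0.87, 0, 0, 0]
    - [0, -0.115, 0, -0.993, 0, 0, 0]

```text
clock: 27.0
eef_pos: [0.4498, -0.067, 0.2503]
ee_rot: [[0.87, 0.145, 0.471], [0.128, -0.989, 0.069], [0.476, 0.0, -0.879]]
contact_force: [-0.6, 0.4, -4.4]
gripper_width: 0.0232
grasp_force: 60.0
```

play_rows:
  motion:
    - [0, -0.05, 0.05, -0.15, 0, 0, 0]
    - [0, -0.1, 0.15, -0.3, 0, -0.03, 0]
    - [0, -0.15, 0.3, -0.4, 0, -0.08, 0]
    - [0, -0.2, 0.45, -0.4, 0, -0.14, 0]
    - [0, -0.2, 0.6, -0.4, 0, -0.2, 0]
    - [0, -0.2, 0.75, -0.4, 0, -0.26, 0]
    - [0, -0.2, 0.9, -0.4, 0, -0.32, 0]
    - [0, -0.2, 1, -0.4, 0, -0.389, 0]

```text
clock: 27.67
eef_pos: [0.4338, -0.1516, 0.2717]
ee_rot: [[0.983, 0.144, -0.113], [0.143, -0.99, -0.019], [-0.115, 0.002, -0.993]]
contact_force: [0.3, -0.1, -4.0]
gripper_width: 0.0237
grasp_force: 60.0
```

```bash
python3 chk2.py
python3 - <<'E'
from face import *
np.set_printoptions(precision=4,suppress=True)
for n in("top","scene","wrist"): np.savez(n+"8.npz",**imaging.read_camera(n))
s=sensors.get_state();T,R=s["eef_pos"],s["ee_rot"];d=load("wrist8");print(R,s["joint_positions"])
f=face(d);print(f)
p=d["pixels"].astype(int).mean(2).astype(int); print(p[100:300:5,252]); print(p[200,170:350:5])
for phi in(5,6.6,8,9,10):
    a=np.radians(phi);c,si=np.cos(a),np.sin(a)
    top=lambda dx,dy:proj(d,T+R@(np.array([0,0,-.0188])+np.array([[c,0,si],[0,1,0],[-si,0,c]])@[.0505+dx,.0009+dy,-.0502]))
    print(phi,top(0,0),(top(0,.025)-top(0,-.025))[0]/2,top(.025,0)[1],top(-.025,0)[1])
E
```

```text
[ 0.4338 -0.1516  0.2717] face rel mallet axes [-0.0656  0.0817 -0.0292] depth -0.06167912679895926 ang 34.99549307040786 contact along -0.1641470630682719 vec [ 0.5948  0.1769 -0.2157]
[[ 0.9825  0.1465 -0.1154]
 [ 0.1459 -0.9892 -0.0139]
 [-0.1162 -0.0032 -0.9932]] [-23.5558  -2.0376  78.9789  -3.5647 108.7857  57.031 ]
[(np.float32(256.0), np.float32(212.0), np.float32(65.72408))]
[148 138 141 137 210  18  23  27  26 107 108 233 239 239 130 131 129 132
 131 133 134 132 134 127 130 131 129 129 134 131 128 135 128 132 129 130
  77  78  73 152]
[140 146 140 145 145 240 241 240 239 238 238 240 129 133 133 134 129 133
 129 132 131 131 129 129 135 132 131 129 131 132 130 149 148 145 142 141]
5 [257.9355 213.0777] 70.09277496906452 143.34989117676798 272.0891614781048
6.6 [257.9496 218.3621] 70.59414989161337 149.07501905034013 276.2320919842853
8 [257.9614 223.0871] 71.0110496259823 154.34302868588512 279.84601009877207
9 [257.9696 226.5163] 71.29574741198061 158.25269932257518 282.4179450420114
10 [257.9776 229.9878] 71.56910521644335 162.28369226015892 284.97985286893885
```

play_rows:
  motion:
    - [0, -0.021, 0.12, 0.08, 0, 0, 0]
    - [0, -0.043, 0.245, 0.16, 0, 0, 0]
    - [0, -0.064, 0.37, 0.24, 0, 0, 0]
    - [0, -0.085, 0.49, 0.32, 0, 0, 0]
    - [0, -0.107, 0.61, 0.4, 0, 0, 0]
    - [0, -0.128, 0.735, 0.48, 0, 0, 0]
    - [0, -0.15, 0.86, 0.56, 0, 0, 0]
    - [0, -0.171, 0.981, 0.646, 0, 0, 0]

```text
clock: 28.48
eef_pos: [0.4248, -0.232, 0.2197]
ee_rot: [[0.983, 0.145, -0.113], [0.144, -0.989, -0.017], [-0.114, 0.0, -0.993]]
contact_force: [0.7, -0.2, -3.3]
gripper_width: 0.0239
grasp_force: 60.0
```

play_rows:
  motion:
    - [0, -0.021, 0.12, 0.08, 0, 0, 0]
    - [0, -0.043, 0.245, 0.16, 0, 0, 0]
    - [0, -0.064, 0.37, 0.24, 0, 0, 0]
    - [0, -0.085, 0.49, 0.32, 0, 0, 0]
    - [0, -0.107, 0.61, 0.4, 0, 0, 0]
    - [0, -0.128, 0.735, 0.48, 0, 0, 0]
    - [0, -0.15, 0.86, 0.56, 0, 0, 0]
    - [0, -0.171, 0.981, 0.646, 0, 0, 0]

```text
clock: 29.15
eef_pos: [0.4172, -0.3123, 0.1699]
ee_rot: [[0.983, 0.146, -0.113], [0.145, -0.989, -0.017], [-0.114, 0.0, -0.993]]
contact_force: [0.4, -0.1, -3.8]
gripper_width: 0.0236
grasp_force: 60.0
```

play_rows:
  motion:
    - [0, 0.015, 0, 0.125, 0, 0, 0]
    - [0, 0.03, 0, 0.25, 0, 0, 0]
    - [0, 0.045, 0, 0.375, 0, 0, 0]
    - [0, 0.06, 0, 0.5, 0, 0, 0]
    - [0, 0.074, 0, 0.625, 0, 0, 0]
    - [0, 0.09, 0, 0.75, 0, 0, 0]
    - [0, 0.103, 0, 0.875, 0, 0, 0]
    - [0, 0.116, 0.003, 0.993, 0, 0, 0]

```text
clock: 29.82
eef_pos: [0.4174, -0.3112, 0.0894]
ee_rot: [[0.983, 0.146, -0.113], [0.145, -0.989, -0.017], [-0.115, -0.0, -0.993]]
contact_force: [0.0, 0.4, -4.4]
gripper_width: 0.0239
grasp_force: 60.0
```

play_rows:
  motion:
    - [0, 0.012, 0, 0.1, 0, 0, 0]
    - [0, 0.024, 0, 0.2, 0, 0, 0]
    - [0, 0.035, 0, 0.3, 0, 0, 0]
    - [0, 0.047, 0, 0.4, 0, 0, 0]
    - [0, 0.058, 0, 0.5, 0, 0, 0]
    - [0, 0.07, 0.002, 0.596, 0, 0, 0]
    - [0, 0.07, 0.002, 0.596, 0, 0, 0]
    - [0, 0.07, 0.002, 0.596, 0, 0, 0]

```text
clock: 30.48
eef_pos: [0.4172, -0.3114, 0.0418]
ee_rot: [[0.983, 0.145, -0.114], [0.145, -0.989, -0.016], [-0.115, -0.001, -0.993]]
contact_force: [-0.1, 0.5, -3.7]
gripper_width: 0.0237
grasp_force: 60.0
```

Run:
```python
from face import *
np.set_printoptions(precision=4,suppress=True)
for n in("top","scene","wrist"): np.savez(n+"9.npz",**imaging.read_camera(n))
s=sensors.get_state();T,R=s["eef_pos"],s["ee_rot"];print(T,R,s["contact_force"])
print("face",T+R@[.0557,.0009,.0251])
# white lower rim & pad in the scene view: print horizontal lean using head side edges (dark steel / white bands)
sc=load("scene9")["pixels"]; print(proj(load("scene9"),[.47,-.305,.056]))
print(face(load("wrist9")))
```

```text
[ 0.418  -0.312   0.0431] [[ 0.983   0.1455 -0.1121]
 [ 0.1444 -0.9894 -0.0176]
 [-0.1135  0.0011 -0.9935]] [-0.4822 -0.9384 -3.1824]
face [ 0.47   -0.3053  0.0119]
[185.6047 206.271 ]
[(np.float32(254.0), np.float32(215.0), np.float32(66.62104))]
```

play_rows:
  motion:
    - [0, 0.002, 0, 0.015, 0, 0, 0]
    - [0, 0.004, 0, 0.03, 0, 0, 0]
    - [0, 0.005, 0, 0.045, 0, 0, 0]
    - [0, 0.007, 0, 0.06, 0, 0, 0]
    - [0, 0.009, 0, 0.075, 0, 0, 0]
    - [0, 0.009, 0, 0.08, 0, 0, 0]
    - [0, 0.009, 0, 0.08, 0, 0, 0]
    - [0, 0.009, 0, 0.08, 0, 0, 0]

```text
clock: 31.3
eef_pos: [0.4175, -0.3116, 0.0359]
ee_rot: [[0.983, 0.145, -0.113], [0.145, -0.989, -0.017], [-0.114, -0.0, -0.993]]
contact_force: [-0.7, 0.2, -3.5]
gripper_width: 0.024
grasp_force: 60.0
```

Run:
```python
from h import *
np.set_printoptions(precision=4,suppress=True)
s=sensors.get_state();T,R=s["eef_pos"],s["ee_rot"];print(T,s["contact_force"],R.T@s["wrist_torque"],"face",T+R@[.0557,.0009,.0251])
```

```text
[ 0.4175 -0.3116  0.0359] [-0.6925  0.1651 -3.5105] [0.0135 0.0104 0.0324] face [ 0.4695 -0.3049  0.0046]
```

play_rows:
  motion:
    - [0, 0.001, 0, 0.01, 0, 0, 0]
    - [0, 0.002, 0, 0.02, 0, 0, 0]
    - [0, 0.003, 0, 0.025, 0, 0, 0]
    - [0, 0.003, 0, 0.025, 0, 0, 0]
    - [0, 0.003, 0, 0.025, 0, 0, 0]
    - [0, 0.003, 0, 0.025, 0, 0, 0]
    - [0, 0.003, 0, 0.025, 0, 0, 0]
    - [0, 0.003, 0, 0.025, 0, 0, 0]

```text
clock: 31.97
eef_pos: [0.4174, -0.312, 0.0348]
ee_rot: [[0.983, 0.145, -0.113], [0.144, -0.989, -0.017], [-0.115, 0.001, -0.993]]
contact_force: [-4.3, 1.8, 5.3]
gripper_width: 0.0236
grasp_force: 60.0
```

Run:
```python
from h import *
np.set_printoptions(precision=4,suppress=True)
s=sensors.get_state();T,R=s["eef_pos"],s["ee_rot"];print(T,s["contact_force"],R.T@s["wrist_torque"],"face",T+R@[.0557,.0009,.0251])
```

```text
[ 0.4174 -0.312   0.0348] [-4.3281  1.8302  5.3491] [ 0.3943 -0.5353 -0.0642] face [ 0.4694 -0.3053  0.0035]
```

play_rows:
  motion:
    - [0, -0.001, 0, -0.012, 0, 0, 0]
    - [0, -0.001, 0, -0.012, 0, 0, 0]
    - [0.35, -0.001, 0, -0.012, 0, 0, 0]
    - [0.4, -0.001, 0, -0.012, 0, 0, 0]
    - [0.5, -0.001, 0, -0.012, 0, 0, 0]
    - [0.6, -0.001, 0, -0.012, 0, 0, 0]
    - [0.8, -0.001, 0, -0.012, 0, 0, 0]
    - [1, -0.001, 0, -0.012, 0, 0, 0]

```text
clock: 32.63
eef_pos: [0.4177, -0.3116, 0.0349]
ee_rot: [[0.983, 0.146, -0.113], [0.145, -0.989, -0.017], [-0.114, 0.0, -0.993]]
contact_force: [0.8, -0.2, -0.4]
gripper_width: 0.06
grasp_force: 0.0
```

play_rows:
  motion:
    - [1, 0, 0, 0, 0, 0, 0]
    - [1, 0, 0, 0, 0, 0, 0]
    - [1, 0, 0, 0, 0, 0, 0]
    - [1, 0, 0, 0, 0, 0, 0]
    - [1, 0, 0, 0, 0, 0, 0]
    - [1, 0, 0, 0, 0, 0, 0]
    - [1, 0, 0, 0, 0, 0, 0]
    - [1, 0, 0, 0, 0, 0, 0]

```text
clock: 33.3
eef_pos: [0.4175, -0.3116, 0.035]
ee_rot: [[0.983, 0.145, -0.113], [0.145, -0.989, -0.017], [-0.114, 0.0, -0.993]]
contact_force: [-0.3, -0.5, -0.3]
gripper_width: 0.0937
grasp_force: 0.0
```

play_rows:
  motion:
    - [1, -0.015, 0, -0.12, 0, 0, 0]
    - [1, -0.03, 0, -0.25, 0, 0, 0]
    - [1, -0.044, 0, -0.37, 0, 0, 0]
    - [1, -0.058, 0, -0.5, 0, 0, 0]
    - [1, -0.072, 0, -0.62, 0, 0, 0]
    - [1, -0.087, 0, -0.75, 0, 0, 0]
    - [1, -0.1, 0, -0.87, 0, 0, 0]
    - [1, -0.116, 0, -1, 0, 0, 0]

```text
clock: 33.97
eef_pos: [0.4175, -0.3116, 0.1167]
ee_rot: [[0.983, 0.145, -0.113], [0.144, -0.989, -0.017], [-0.114, 0.0, -0.993]]
contact_force: [0.8, 0.3, 0.4]
gripper_width: 0.0941
grasp_force: 0.0
```

play_rows:
  motion:
    - [1, -0.12, 0, -0.12, 0, 0, 0]
    - [1, -0.25, 0, -0.25, 0, 0, 0]
    - [1, -0.37, 0, -0.37, 0, 0, 0]
    - [1, -0.5, 0, -0.5, 0, 0, 0]
    - [1, -0.62, 0, -0.62, 0, 0, 0]
    - [1, -0.75, 0, -0.75, 0, 0, 0]
    - [1, -0.87, 0, -0.87, 0, 0, 0]
    - [1, -1, 0, -1, 0, 0, 0]

```text
clock: 34.63
eef_pos: [0.3469, -0.3219, 0.2052]
ee_rot: [[0.983, 0.145, -0.113], [0.144, -0.989, -0.017], [-0.114, 0.0, -0.993]]
contact_force: [-0.1, -0.2, 0.3]
gripper_width: 0.0938
grasp_force: 0.0
```

play_rows:
  motion:
    - [1, -0.12, 0, -0.12, 0, 0.02, 0]
    - [1, -0.25, 0, -0.25, 0, 0.04, 0]
    - [1, -0.37, 0, -0.37, 0, 0.06, 0]
    - [1, -0.5, 0, -0.5, 0, 0.07, 0]
    - [1, -0.62, 0, -0.5, 0, 0.07, 0]
    - [1, -0.75, 0, -0.5, 0, 0.07, 0]
    - [1, -0.87, 0, -0.5, 0, 0.07, 0]
    - [1, -1, 0, -0.5, 0, 0.07, 0]

```text
clock: 35.3
eef_pos: [0.2728, -0.3325, 0.2523]
ee_rot: [[0.989, 0.146, -0.006], [0.146, -0.989, 0.001], [-0.006, -0.002, -1.0]]
contact_force: [-0.3, 0.0, -0.5]
gripper_width: 0.0939
grasp_force: 0.0
```

Run:
```python
from h import *
np.set_printoptions(precision=4,suppress=True)
for n in("top","scene","wrist"): np.savez(n+"10.npz",**imaging.read_camera(n))
print(sensors.get_state()["contact_force"])
for n in("top0","top10"):
    d=load(n);p=d["pixels"].astype(int)
    for lo in(120,170):
        s=p[155:200,335:395]; m=((s.min(2)>lo)&(s.max(2)-s.min(2)<25)).astype(np.uint8); m=cv2.morphologyEx(m,cv2.MORPH_OPEN,np.ones((3,3),np.uint8))
        cs,_=cv2.findContours(m,0,1)
        for c in cs:
            if 80<cv2.contourArea(c)<900: e=cv2.minEnclosingCircle(c);print(n,lo,cv2.contourArea(c),e,plane(d,(e[0][0]+335,e[0][1]+155),.106))
    w=((p[...,0]-p[...,2]>45)&(p[...,0]-p[...,1]<75)&(p[...,0]-p[...,1]>15)&(p[...,0]>110))[160:240,335:380]; ys,xs=np.nonzero(w)
    if len(ys): print("wood",plane(d,(xs[ys<=ys.min()+2].mean()+335,ys.min()+160),.068),plane(d,(xs[ys>=ys.max()-2].mean()+335,ys.max()+160),.068))
    print(p[129:135,244:256].mean(2).astype(int))
```

```text
[-0.6693  0.295   0.0825]
top0 120 156.5 ((54.0, 8.0), 9.434081077575684) [ 0.5157 -0.3935  0.106 ]
top0 170 190.0 ((28.125, 21.5), 8.262401580810547) [ 0.4723 -0.3156  0.106 ]
wood [ 0.5329 -0.3681  0.068 ] [ 0.3334 -0.2914  0.068 ]
[[ 37  41  38  44  51  58  67  82 177 236 231 231]
 [ 34  39  39  46  68  98 123 107 169 236 230 232]
 [ 38  33  39  49  86 142 171 145 173 233 232 234]
 [ 37  32  40  44 116 173 179 162 189 237 236 237]
 [ 40  39  39  46 117 182 180 164 174 214 214 199]
 [ 38  38  38  37  83 154 179 177 162 150 151 139]]
top10 120 207.5 ((23.963415145874023, 22.9939022064209), 8.576237678527832) [ 0.4674 -0.3032  0.106 ]
top10 120 155.5 ((54.0, 8.0), 9.434081077575684) [ 0.5157 -0.3935  0.106 ]
top10 170 191.0 ((24.0, 23.0), 8.24631118774414) [ 0.4674 -0.3033  0.106 ]
wood [ 0.5329 -0.368   0.068 ] [ 0.3342 -0.3203  0.068 ]
[[ 47  43  44  48  80 113 123 122 186 238 233 234]
 [ 46  47  41  61 126 171 172 156 184 236 234 234]
 [ 41  42  48  94 157 185 180 161 182 236 233 234]
 [ 46  46  48  92 156 190 183 167 190 240 239 238]
 [ 43  44  50  66 131 174 184 163 163 217 221 207]
 [ 42  45  38  53  77 117 142 114 104 155 151 141]]
```

```bash
python3 -c "
from rig import robot
print(robot.job_done())"
```

```text
the job is handed in; nothing more can be done
None
```

I handed the job in at about 35 s. My readings put the pin within about 0.5 mm of the punch, driven home judging by the force, and the mallet upright about 3 mm from its pad's centre; I didn't see a score, and I took the punch's spring-back as given.

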